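# Hang a printed bearing block on the drying tree

### The job

Gently turn the drying tree until its one empty branch stands over the pointer on the base, then hang the printed bearing block (the one with the hole) on that branch by its hole. With the block, push the sliding sleeve on the branch inwards until you feel it come up hard against the stop hidden inside it, and press there firmly for a moment, with about 1.5 kg of push and never 2.5 kg. Let the block hang freely against the sleeve, foot down, with the branch still over the pointer, and leave everything else on the table where it is.

Things in the scene. Friction and masses are not known exactly. Their poses are not given: they have to be found in the camera images.
- base: fixed black round base of the drying tree, 170 mm across, 18 mm high, at a varying place and yaw; origin on the table on the tree's upright turning axis, x axis pointing away from the pointer. At the start the empty branch is 0.7 to 1.9 rad anticlockwise (seen from above) of the pointer
- pointer (a point): end of the flat pointer bar (10 mm wide, 6 mm high) that sticks out of the base; the point is on its top, 135 mm from the turning axis along the base's -x, marking the loading side
- tree: the turning part: post, hub (40 mm across) and cap (top at 163 mm) with four level branches at 90 degrees, centre lines 140 mm above the table. Origin on the table on the turning axis; the empty branch runs along its -x, the others carry printed parts fixed to it (91 to 186 mm high, 53 to 91 mm from the axis, up to 34 mm to either side). Stiff hinge, 0.18 N m: stays where it is left
- branch_tip (a point): centre of the 16 mm ball at the end of the empty branch (a round bar 12 mm thick), 135 mm from the turning axis and 140 mm above the table; about 1.5 N sideways here turns the tree
- sleeve: dark steel sleeve, 30 mm across, 20 mm long, on the empty branch; origin at the centre of its outer face, x to the post. Pushed inwards it slides with 4 N of friction, until after 6 to 30 mm a hard stop hidden inside it holds it. Where that is can only be felt. The press counts above 10 N between block and sleeve for 0.15 s; over 25 N between block or fingers and the tree or sleeve is too much
- block: the grey printed bearing block, about 0.09 kg, standing on its foot: upright plate 14 mm thick (x), 36 mm wide (y), on a foot 40 mm (x) by 50 mm (y) by 8 mm; 90 mm high in all. A round hole of 20 mm runs through the plate along x, its centre 45 mm up; origin under the foot, z up. Grip it across its 36 mm width, above the hole
- block_bore (a point): centre of the block's hole, also the block's centre, 45 mm above its underside; axes as block
- blank: a block of the same outline without a hole: not to be moved
- jar: low paint jar, 50 mm across, 50 mm high, bystander
- scraper: scraper lying flat, bystander
- paint: paint bottle, 44 mm across, 120 mm high, bystander
- primer: can, 52 mm across, 150 mm high, bystander
- spool_cap: flat black ring, 80 mm across, 14 mm high, bystander
- brush: brush lying flat, bystander

How it is judged:
By the outcome, as a careful person would: the job done as asked, in the order asked, and still so for the second after the job is handed in, with the robot touching nothing.
It also fails if it takes over 72 s, if anything falls off the work surface, if the arm or the gripper's body presses on something with over 40 N, if the wrist force passes 120 N, or if a joint passes its speed limit or range.

### The arm

A 7-joint arm with a two-finger parallel gripper is mounted at the origin on the work surface. World frame = base frame: x ahead of the robot, y to its left, z up, the work surface at z = 0. Lengths are in m, angles in rad, forces in N, time in s.
With the tool pointing down it reaches from about 0.425 to 0.825 m from the base axis. Payload 3.6 kg.
Tool frame: the origin (TCP) lies on the centre line of the jaws, within the pads' length; the fingertips stand 17 mm ahead of it and the grasp point (between the pads) lies 2 mm behind it (arm.tip_reach is the distance from the TCP to the fingertips, in m); z points along the fingers, y is the direction in which the jaws open and shut (so a half turn about z gives the same grasp; the last joint's range is limited). The gripper opens to 85 mm and grips with 20 to 120 N. Pads are 22 mm wide; open, the fingers measure 114 mm over their backs; the gripper's body (76 mm by 85 mm) begins 54 mm behind the grasp point. The pads swing forward as they close: fully open they stand 13 mm farther back than shut.
Start: joints at [1.099, 0.615, -0.013, 1.423, 0.008, 1.103, -0.04], TCP at [0.28, -0.586, 0.248] pointing down, gripper open.
Joint ranges: [-3.12, 3.12], [-0.3, 2.06], [-1.34, 1.32], [0.26, 2.42], [-1.36, 4.5], [0.01, 1.98], [-2.84, 2.84]. Speed limits (rad/s): [2.79, 2.79, 3.14, 3.14, 3.14, 3.14, 3.14].

### API

Orientations are given as a unit quaternion [x, y, z, w].
In Python, from cell import sensors, get_image, camera_params, job, arm gives the robot as it stands. The module is installed in compiled form; this text tells all that it offers.
- The arm moves only by the tool play_rows, never from a script. Its argument "targets" is a list of rows, each an object of numbers: "rx", "ry", "rz": the turn, a rotation vector about the tool's x, y, z in rad; "tx", "ty", "tz": the shift along the tool's x, y, z in mm; "jaw": the closure in counts, from 0 (fully open) to 255 (shut). In form: [{"rx": .., "ry": .., "rz": .., "tx": .., "ty": .., "tz": .., "jaw": ..}, ...]. A call has exactly 5 rows; each row shifts and turns the commanded pose from where the row before left it, along the tool's axes as they then stand; what a row does not reach is not made up. A row lasts 1/8 s, in which the tool goes at most 62.5 mm and 10.7 degrees, less where a joint would pass 70% of its speed; a pose out of reach is approached as far as the arm can. A call is refused whole if a number of a shift passes 62.5 or a number of a turn 0.188, either way. A call with a gripper value outside its range is refused whole. The fingers move at their own pace and stop on an object; the grip force is fixed at half the most. Time passes only in rows, so rows that do not move let the fingers close, or fill a call up. It gives the time, the measured TCP pose, the force and the opening at its end, in the units of the state.
- sensors.get_obs(): the state, without advancing time (a new reading comes with each control period).
- get_image(name): name is "side" or "top"; returns the picture (480x640x3 uint8, blue, green, red); there is no depth.
- camera_params(name): a dict with "K" (3x3 intrinsics, pixels), "eye" and "orientation" of the camera in the world. Camera axes: x right, y up, looking along -z (the intrinsics and any distortion apply to the point x, -y, -z); pixel columns grow to the right and rows downward; lengths in m; the calibration is good to about 2 mm. A picture is of the moment at which its call begins. camera_params takes no time and is no camera call.
- job.finish_job(): hands the job in, once; it reports no verdict.
The state is a dict: "time_s": time; "q": joint angles; "qd": joint speeds; "joint_efforts": joint torques, N m; "tool_pos": TCP position; "orientation": TCP orientation; "force": force on the tool from outside, world axes, zero at the start; "ft_torque": the same for the moment, N m; "gripper_width": finger opening in m.
Only numpy, scipy, OpenCV 4.12 (cv2) and the standard library are available. Lean on these libraries where they do the work, as an engineer would, in place of code of your own. Each camera call takes 0.05 s, during which the arm holds its last target.

## Working session

There is one attempt and no reset: what is moved stays moved. The work goes in short steps, Python scripts to look and compute and a tool call to move; the robot and the scene stay as the last step left them, time stands still between calls to the robot, and variables do not carry over. Pictures are saved under pics/ and viewed, and the job is handed in when it is done.

Besides the shell and the picture viewer there is one more tool, called after "Request:" as name(argument=value, ...) on one line, values as JSON. play_rows: Moves the arm, as the interface text tells. Its arguments: {"type":"object","properties":{"targets":{"type":"array","items":{"type":"object","properties":{"rx":{"type":"number"},"ry":{"type":"number"},"rz":{"type":"number"},"tx":{"type":"number"},"ty":{"type":"number"},"tz":{"type":"number"},"jaw":{"type":"number"}}}}},"required":["targets"]}

```bash
mkdir -p pics; ls; python3 - <<'E'
from cell import sensors,get_image,camera_params,arm
import cv2
o=sensors.get_obs(); print({k:o[k] for k in('time_s','tool_pos','orientation','force','gripper_width')})
for n in('side','top'):
    cv2.imwrite(f'pics/{n}0.png',get_image(n)); print(n,camera_params(n))
print([a for a in dir(arm) if a[0]!='_'])
E
```

```text
pics
{'time_s': 0.0, 'tool_pos': array([ 0.27998133, -0.58578598,  0.24710003]), 'orientation': array([ 9.75245306e-01,  2.21121708e-01, -3.16019699e-04, -1.29726691e-03]), 'force': array([-1.3660662 ,  0.13805198, -0.09697101]), 'gripper_width': 0.08559724419545911}
side {'K': array([[556.53632235,   0.        , 322.97708899],
       [  0.        , 556.53632235, 237.26913008],
       [  0.        ,   0.        ,   1.        ]]), 'eye': array([0.28651271, 0.80931165, 0.68555854]), 'orientation': array([-0.09793765,  0.45376849,  0.87108867, -0.16033375])}
top {'K': array([[463.97565295,   0.        , 317.39873829],
       [  0.        , 463.97565295, 232.46119573],
       [  0.        ,   0.        ,   1.        ]]), 'eye': array([0.49067532, 0.01617742, 0.93003374]), 'orientation': array([-0.05933228,  0.04503863,  0.70634614, -0.70393631])}
['MotionError', 'tip_reach']
```

View pics/side0.png

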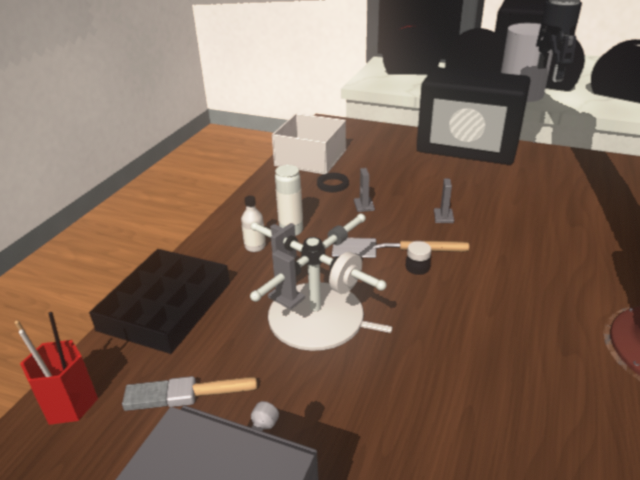

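View pics/top0.png

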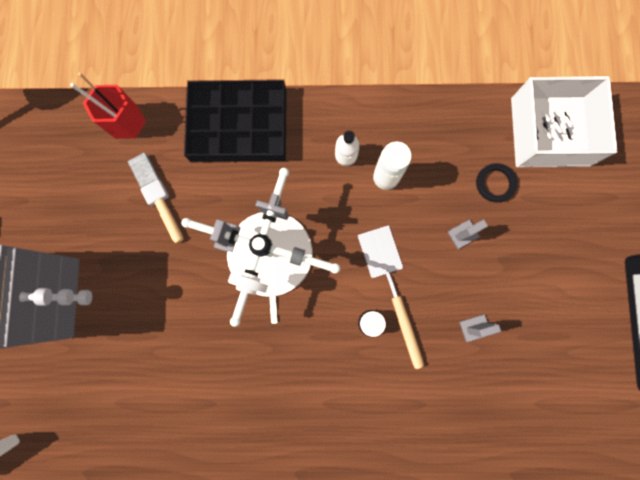

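```bash
cat > h.py <<'E'
import numpy as np,cv2
from scipy.spatial.transform import Rotation as R
from cell import sensors,get_image,camera_params
def ray(n,u,v):
    p=camera_params(n);K=p['K'];d=np.array([(u-K[0,2])/K[0,0],-(v-K[1,2])/K[1,1],-1.])
    return p['eye'],R.from_quat(p['orientation']).apply(d)
def plane(n,u,v,z):
    e,d=ray(n,u,v);return e+d*(z-e[2])/d[2]
def proj(n,P):
    p=camera_params(n);c=R.from_quat(p['orientation']).inv().apply(np.atleast_2d(P)-p['eye']);K=p['K']
    return np.c_[K[0,0]*c[:,0]/-c[:,2]+K[0,2],K[1,1]*-c[:,1]/-c[:,2]+K[1,2]]
def tri(a,b):
    e1,d1=ray('side',*a);e2,d2=ray('top',*b)
    A=np.c_[d1,-d2];t=np.linalg.lstsq(A,e2-e1,rcond=None)[0]
    p,q=e1+d1*t[0],e2+d2*t[1];return (p+q)/2,np.linalg.norm(p-q)
def crop(img,x0,y0,w,h,s,f):
    cv2.imwrite(f,cv2.resize(img[y0:y0+h,x0:x0+w],None,fx=s,fy=s,interpolation=cv2.INTER_CUBIC))
E
python3 - <<'E'
from h import *
s=cv2.imread('pics/side0.png');t=cv2.imread('pics/top0.png')
crop(s,230,160,240,180,3.33,'pics/s0a.png');crop(t,170,160,190,170,3.5,'pics/t0a.png');crop(t,350,150,190,190,3,'pics/t0b.png')
for u,v,z in((260,243,.163),(335,268,.14),(283,173,.14),(186,223,.14),(236,321,.14),(274,320,.006),(270,254,.018)):print(u,v,plane('top',u,v,z).round(4))
print(tri((313,243),(260,243)),tri((381,285),(335,268)), tri((381,285),(236,321)), tri((361,219),(335,268)))
E
```

```text
260 243 [0.5875 0.1275 0.163 ]
335 268 [0.547  0.0022 0.14  ]
283 173 [0.7143 0.0924 0.14  ]
186 223 [0.626  0.2604 0.14  ]
236 321 [0.4586 0.1692 0.14  ]
274 320 [0.455  0.1203 0.006 ]
270 254 [0.5838 0.1284 0.018 ]
(array([0.58809916, 0.12810391, 0.1593755 ]), np.float64(0.00019509790447304863)) (array([ 0.53293379, -0.00572269, -0.01368915]), np.float64(0.051087860949510816)) (array([0.45888448, 0.16946808, 0.13891739]), np.float64(0.0007455015486405038)) (array([0.54711183, 0.00220978, 0.13829958]), np.float64(7.10519320293536e-05))
```

View pics/s0a.png

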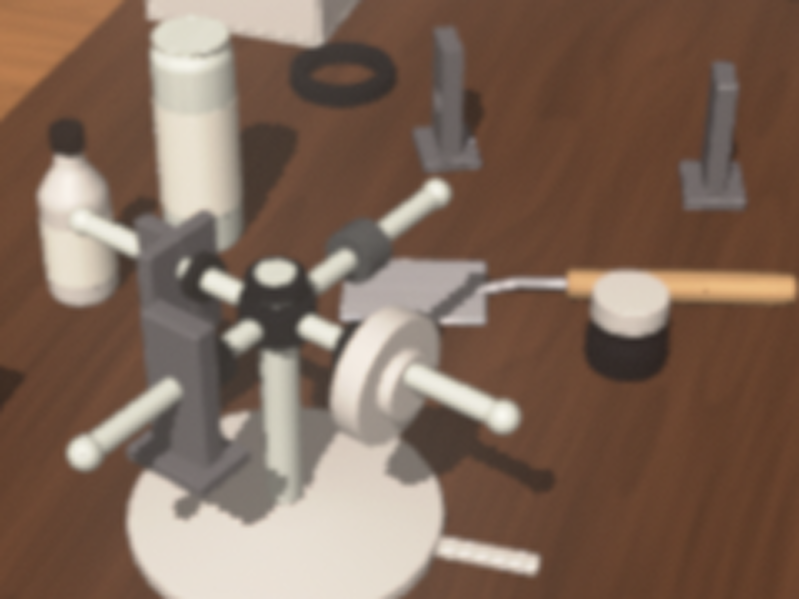

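View pics/t0a.png

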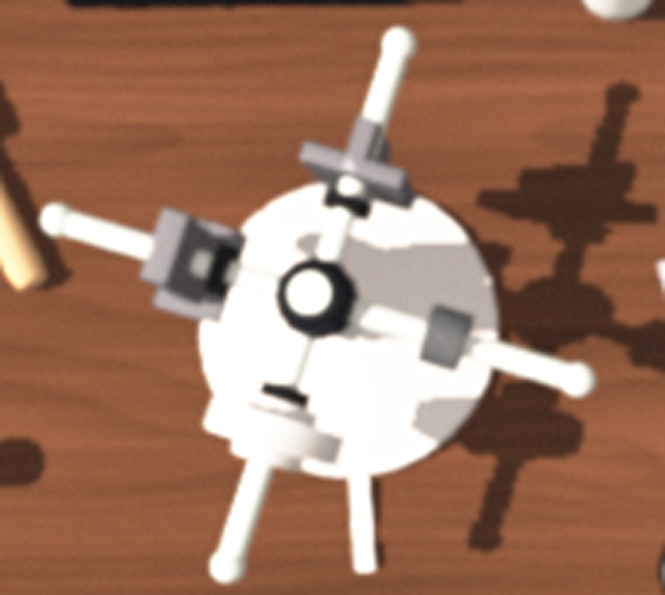

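View pics/t0b.png

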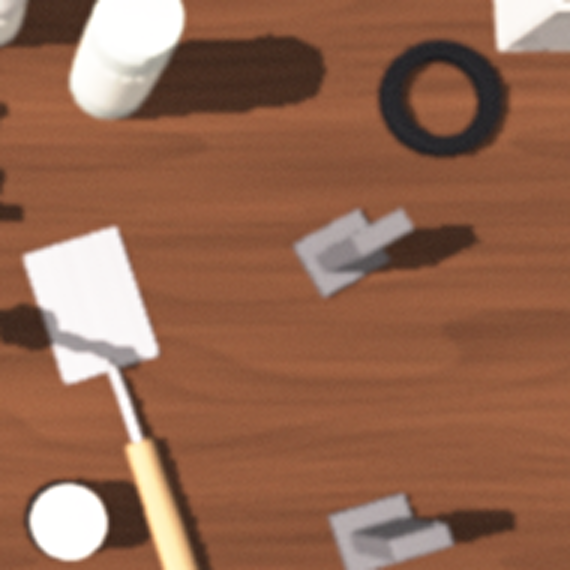

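```bash
python3 - <<'E'
from h import *
s=cv2.imread('pics/side0.png');t=cv2.imread('pics/top0.png')
a=cv2.resize(s[160:230,345:470],None,fx=6,fy=6,interpolation=cv2.INTER_CUBIC);b=np.clip(a.astype(float)*2.0-20,0,255).astype('uint8')
cv2.imwrite('pics/s0b.png',b)
a=np.hstack([cv2.resize(t[y:y+50,440:510],None,fx=5.7,fy=5.7,interpolation=cv2.INTER_CUBIC) for y in(205,300)]);cv2.imwrite('pics/t0c.png',np.clip(a.astype(float)*1.3,0,255).astype('uint8'))
E
```

```text
(no output)
```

View pics/s0b.png

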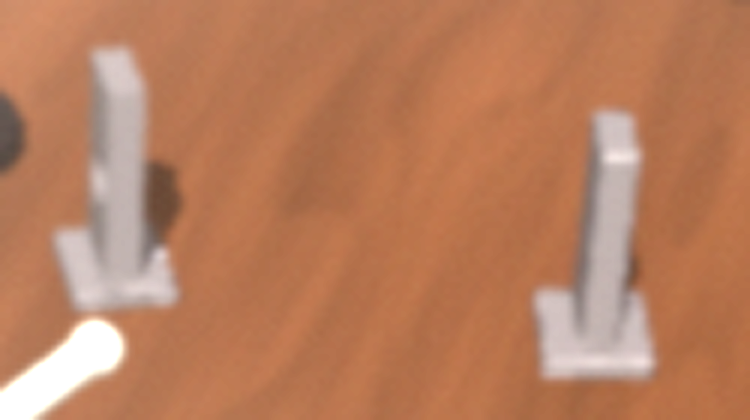

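View pics/t0c.png

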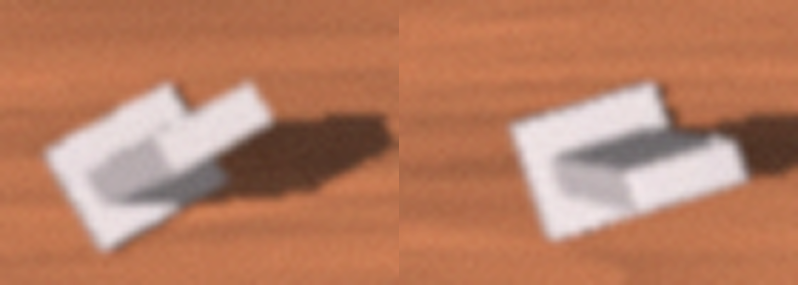

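```bash
python3 - <<'E'
from h import *
P=lambda x,y:(170+x/3.5,160+y/3.5)
tips={'emp':(577,380),'up':(399,43),'left':(54,220),'low':(227,567)}
T={k:plane('top',*P(*v),.14) for k,v in tips.items()}
S=lambda x,y:(230+x/3.33,160+y/3.33)
st={'emp':(436,192),'up':(80,221),'left':(85,454),'low':(504,415)}
for k in T: print(k,T[k].round(4),tri(S(*st[k]),P(*tips[k])))
ax=sum(T.values())/4;print('axis',ax)
for k in T:print(k,np.linalg.norm(T[k]-ax),np.degrees(np.arctan2(*(T[k]-ax)[1::-1])))
for a,b in((365,572),(361,478)):
  p=plane('top',*P(a,b),.006);print(p,np.linalg.norm((p-ax)[:2]),np.degrees(np.arctan2(*(p-ax)[1::-1])))
# side pointer end
p=plane('side',*S(538,563),.006);print('side ptr',p, np.degrees(np.arctan2(*(p-ax)[1::-1])))
# sleeve outer/inner face centre
for c in((468,343),(425,330)):p=plane('top',*P(*c),.150);print('sl',np.linalg.norm((p-ax)[:2]))
C=lambda x,y:(440+x/5.7,205+y/5.7)
F=np.array([plane('top',*C(*c),.008) for c in((172,82),(45,152),(103,252),(230,182))]);print('foot',F.round(4),F.mean(0))
Q=np.array([plane('top',*C(*c),.09) for c in((250,82),(275,120),(185,174),(160,137))]);print('top',Q.round(4),Q.mean(0))
for M in(F,Q):
  for i in range(4):d=M[(i+1)%4]-M[i];print(np.linalg.norm(d)*1e3,np.degrees(np.arctan2(d[1],d[0]))%180)
E
```

```text
emp [0.5461 0.0025 0.14  ] (array([0.54649766, 0.00267829, 0.14153358]), np.float64(0.0011411040619783294))
up [0.7156 0.0906 0.14  ] (array([0.71673378, 0.09103525, 0.1400904 ]), np.float64(0.0024333351941553667))
left [0.6263 0.2614 0.14  ] (array([0.62655308, 0.26121808, 0.14111447]), np.float64(0.0009307194348680705))
low [0.4569 0.1711 0.14  ] (array([0.4576277 , 0.17099424, 0.14117423]), np.float64(0.0013627319573530285))
axis [0.58620865 0.13138693 0.14      ]
emp 0.1349977740790063 -107.30423628022746
up 0.13562733525728307 -17.493763139508715
left 0.1360351191714072 72.86027824331832
low 0.1352372723415143 162.94494425733234
[0.44836057 0.1196607  0.006     ] 0.138345928718037 -175.1377625083583
[0.50052663 0.12254041 0.006     ] 0.08613749423018886 -174.10519833037387
side ptr [0.44993505 0.12178646 0.006     ] -175.97017249080827
sl 0.07967821925841471
sl 0.05792662502499739
foot [[ 0.6529 -0.2716  0.008 ]
 [ 0.6283 -0.2261  0.008 ]
 [ 0.5929 -0.2447  0.008 ]
 [ 0.6173 -0.29    0.008 ]] [ 0.62286464 -0.25808476  0.008     ]
top [[ 0.6384 -0.2708  0.09  ]
 [ 0.626  -0.2781  0.09  ]
 [ 0.6087 -0.2486  0.09  ]
 [ 0.6207 -0.2413  0.09  ]] [ 0.62344092 -0.25969748  0.09      ]
51.739123936437224 118.47215483682773
39.9236280172606 27.7390412682999
51.42592729848366 118.34218033619416
40.04550018132326 27.292908345180944
14.3371594363867 30.416858851178063
34.138615056190794 120.41013339449457
14.035558162277958 31.464526805797565
34.39655205917466 120.91648843834943
```

```bash
python3 - <<'E'
from h import *
from scipy.optimize import least_squares
t=cv2.imread('pics/top0.png')
hsv=cv2.cvtColor(t,cv2.COLOR_BGR2HSV)
m=((hsv[...,1]<70)&(hsv[...,2]>100)).astype('uint8')*255
v=m.copy();cv2.imwrite('pics/m0.png',cv2.resize(v[160:335,170:360],None,fx=3.5,fy=3.5,interpolation=cv2.INTER_NEAREST))
g=t.min(2).astype(float)
# radial subpixel edges of the disc via world rays at z=.018
c=np.array([.585,.130]);B=g;pts=[]
def samp(P):
    uv=proj('top',P).astype('float32');return cv2.remap(B.astype('float32'),uv[:,0].reshape(1,-1),uv[:,1].reshape(1,-1),cv2.INTER_LINEAR)[0]
r=np.arange(.070,.100,.0003)
for a in np.radians(np.arange(0,360,3)):
    P=np.c_[c[0]+r*np.cos(a),c[1]+r*np.sin(a),np.full(len(r),.018)]
    s=samp(P);d=np.diff(cv2.GaussianBlur(s.reshape(1,-1),(0,0),3)[0]);i=d.argmin()
    if d[i]<-2 and 3<i<len(d)-4: pts.append(P[i,:2])
pts=np.array(pts)
f=least_squares(lambda x:np.hypot(*(pts-x[:2]).T)-x[2],[*c,.085],loss='soft_l1',f_scale=.0005);print('disc',f.x,len(pts))
f2=least_squares(lambda x:np.hypot(*(pts-x[:2]).T)-.085,c,loss='soft_l1',f_scale=.0005);print('disc r fixed',f2.x)
# pointer: crosswise profile centres along bar
L=[]
for x in np.arange(.455,.495,.002):
    y=np.arange(.105,.140,.0002);P=np.c_[np.full(len(y),x),y,np.full(len(y),.006)];s=cv2.GaussianBlur(samp(P).reshape(1,-1),(0,0),3)[0];d=np.diff(s)
    L.append((x,(y[d.argmax()]+y[d.argmin()])/2,abs(y[d.argmax()]-y[d.argmin()])))
L=np.array(L);k=np.polyfit(L[:,0],L[:,1],1);print('ptr line slope deg',np.degrees(np.arctan(k[0])),'y at .4517,.586',np.polyval(k,[.4517,.586]),'w',L[:,2].mean())
E
```

```text
disc [0.58576415 0.13037629 0.08459883] 114
disc r fixed [0.58570528 0.13054113]
ptr line slope deg 4.175614404196452 y at .4517,.586 [0.12076193 0.13056684] w 0.012780000000000366
```

View pics/m0.png

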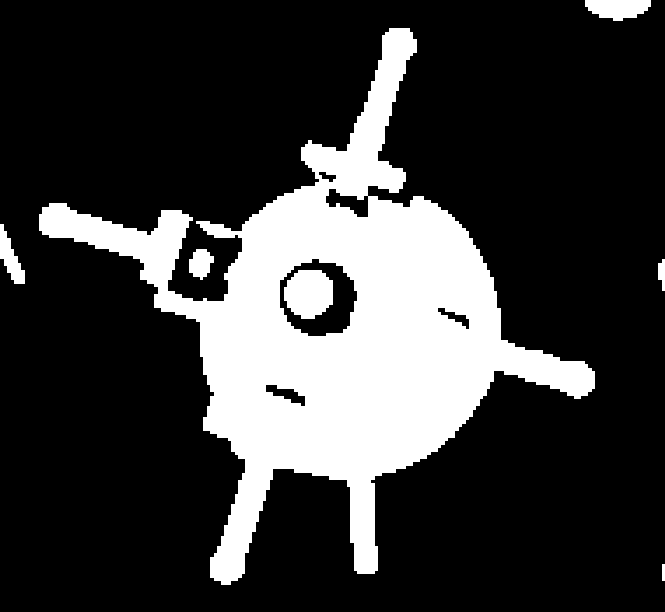

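```bash
cat > plan.py <<'E'
from h import *
import json
A=np.array([.5858,.1306]);PT=-175.83
def state():
    o=sensors.get_obs();r=R.from_quat(o['orientation']);y=r.apply([0,1,0])
    return o,o['tool_pos'],np.degrees(np.arctan2(y[1],y[0])),r
def rows(way,start=None,jaw=0):
    """way: list of (x,y,z,jawdir deg,n rows); tool-down assumed. Prints rows."""
    o,p,yaw,r=state()
    if start is not None:p,yaw=np.array(start[:3]),start[3]
    z=r.apply([0,0,1]);print('t',round(o['time_s'],2),'p',p.round(4),'yaw',round(yaw,2),'tilt',z.round(4),'f',o['force'].round(2),'w',round(o['gripper_width']*1e3,1))
    out=[];T=R.from_euler('z',np.radians(yaw+90))*R.from_quat([1,0,0,0])  # tool y dir = yaw
    for x,y,zz,yw,n in way:
        d=(np.array([x,y,zz])-p)/n;dy=np.radians((yw-yaw)/n)
        for i in range(n):
            l=T.inv().apply(d)*1e3
            out.append(dict(rz=round(-dy,3),tx=round(l[0],1),ty=round(l[1],1),tz=round(l[2],1),jaw=jaw))
            T=R.from_euler('z',dy)*T
        p,yaw=np.array([x,y,zz]),yw
    for i,q in enumerate(out):print(json.dumps(q).replace(' ',''), '\n' if i%5==4 else '')
def pol(r,a,z,off=0): # point at radius r, angle a deg about axis
    a=np.radians(a);return (A[0]+r*np.cos(a),A[1]+r*np.sin(a),z)
E
python3 - <<'E'
from plan import *
rows([(*pol(.112,-107.25,.247),-17.25,15)],jaw=170)
E
```

```text
t 0.1 p [ 0.28   -0.5859  0.2472] yaw -64.45 tilt [-0.0011  0.0022 -1.    ] f [-0.12 -0.63 -0.67] w 85.4
{"rz":-0.055,"tx":33.9,"ty":-28.8,"tz":0.0,"jaw":170} 
{"rz":-0.055,"tx":35.5,"ty":-26.9,"tz":0.0,"jaw":170} 
{"rz":-0.055,"tx":36.9,"ty":-24.9,"tz":0.0,"jaw":170} 
{"rz":-0.055,"tx":38.2,"ty":-22.9,"tz":0.0,"jaw":170} 
{"rz":-0.055,"tx":39.4,"ty":-20.7,"tz":0.0,"jaw":170} 

{"rz":-0.055,"tx":40.5,"ty":-18.5,"tz":0.0,"jaw":170} 
{"rz":-0.055,"tx":41.4,"ty":-16.3,"tz":0.0,"jaw":170} 
{"rz":-0.055,"tx":42.3,"ty":-14.0,"tz":0.0,"jaw":170} 
{"rz":-0.055,"tx":43.0,"ty":-11.7,"tz":0.0,"jaw":170} 
{"rz":-0.055,"tx":43.5,"ty":-9.3,"tz":0.0,"jaw":170} 

{"rz":-0.055,"tx":44.0,"ty":-6.9,"tz":0.0,"jaw":170} 
{"rz":-0.055,"tx":44.3,"ty":-4.5,"tz":0.0,"jaw":170} 
{"rz":-0.055,"tx":44.5,"ty":-2.0,"tz":0.0,"jaw":170} 
{"rz":-0.055,"tx":44.5,"ty":0.4,"tz":0.0,"jaw":170} 
{"rz":-0.055,"tx":44.4,"ty":2.9,"tz":0.0,"jaw":170}
```

Request:
play_rows(targets=[{"rz": -0.055,"tx": 34,"ty": -28.8,"tz": 0,"jaw": 170},{"rz": -0.055,"tx": 35.5,"ty": -27,"tz": 0,"jaw": 170},{"rz": -0.055,"tx": 37,"ty": -25,"tz": 0,"jaw": 170},{"rz": -0.055,"tx": 38,"ty": -23,"tz": 0,"jaw": 170},{"rz": -0.055,"tx": 39.5,"ty": -21,"tz": 0,"jaw": 170}])

```text
validation failed for argument at $.ta...
```

Request:
play_rows(targets=[{"rz": -0.055,"tx": 40.5,"ty": -18.5,"tz": 0,"jaw": 170},{"rz": -0.055,"tx": 41.5,"ty": -16.5,"tz": 0,"jaw": 170},{"rz": -0.055,"tx": 42.5,"ty": -14,"tz": 0,"jaw": 170},{"rz": -0.055,"tx": 43,"ty": -12,"tz": 0,"jaw": 170},{"rz": -0.055,"tx": 43.5,"ty": -9,"tz": 0,"jaw": 170}])

```text
validation failed for argument at $.ta...
```

```bash
python3 - <<'E'
from plan import *
rows([(*pol(.112,-107.25,.247),-17.25,5),(*pol(.112,-107.25,.137),-17.25,5)],jaw=170)
E
```

```text
t 0.1 p [ 0.28   -0.5859  0.2472] yaw -64.45 tilt [-0.0011  0.0022 -1.    ] f [-0.12 -0.63 -0.67] w 85.4
{"rz":-0.165,"tx":101.8,"ty":-86.5,"tz":0.0,"jaw":170} 
{"rz":-0.165,"tx":114.6,"ty":-68.6,"tz":0.0,"jaw":170} 
{"rz":-0.165,"tx":124.3,"ty":-48.9,"tz":0.0,"jaw":170} 
{"rz":-0.165,"tx":130.6,"ty":-27.8,"tz":0.0,"jaw":170} 
{"rz":-0.165,"tx":133.4,"ty":-6.0,"tz":0.0,"jaw":170} 

{"rz":-0.0,"tx":0.0,"ty":0.0,"tz":22.0,"jaw":170} 
{"rz":-0.0,"tx":0.0,"ty":0.0,"tz":22.0,"jaw":170} 
{"rz":-0.0,"tx":0.0,"ty":0.0,"tz":22.0,"jaw":170} 
{"rz":-0.0,"tx":0.0,"ty":0.0,"tz":22.0,"jaw":170} 
{"rz":-0.0,"tx":0.0,"ty":0.0,"tz":22.0,"jaw":170}
```

Validation failed; probably all seven keys are required.

Request:
play_rows(targets=[{"rx": 0,"ry": 0,"rz": -0.055,"tx": 34,"ty": -28.8,"tz": 0,"jaw": 170},{"rx": 0,"ry": 0,"rz": -0.055,"tx": 35.5,"ty": -27,"tz": 0,"jaw": 170},{"rx": 0,"ry": 0,"rz": -0.055,"tx": 37,"ty": -25,"tz": 0,"jaw": 170},{"rx": 0,"ry": 0,"rz": -0.055,"tx": 38,"ty": -23,"tz": 0,"jaw": 170},{"rx": 0,"ry": 0,"rz": -0.055,"tx": 39.5,"ty": -21,"tz": 0,"jaw": 170}])

```text
time_s: 0.72
tool_pos: [0.3712, -0.3812, 0.248]
orientation: [0.935, 0.353, -0.0, -0.0]
force: [1.1, -0.9, 0.2]
gripper_width: 0.0284
```

Request:
play_rows(targets=[{"rx": 0,"ry": 0,"rz": -0.055,"tx": 40.5,"ty": -18.5,"tz": 0,"jaw": 170},{"rx": 0,"ry": 0,"rz": -0.055,"tx": 41.5,"ty": -16.5,"tz": 0,"jaw": 170},{"rx": 0,"ry": 0,"rz": -0.055,"tx": 42.5,"ty": -14,"tz": 0,"jaw": 170},{"rx": 0,"ry": 0,"rz": -0.055,"tx": 43,"ty": -12,"tz": 0,"jaw": 170},{"rx": 0,"ry": 0,"rz": -0.055,"tx": 43.5,"ty": -9,"tz": 0,"jaw": 170}])

```text
time_s: 1.35
tool_pos: [0.462, -0.1777, 0.2481]
orientation: [0.878, 0.478, -0.0, -0.0]
force: [0.7, -0.0, 0.0]
gripper_width: 0.0283
```

```bash
python3 - <<'E'
from plan import *
rows([(*pol(.112,-107.25,.247),-17.25,5),(*pol(.112,-107.25,.137),-17.25,5)],jaw=170)
E
```

```text
t 1.35 p [ 0.462  -0.1777  0.2481] yaw -32.84 tilt [-6.e-04  2.e-04 -1.e+00] f [ 0.75 -0.02  0.04] w 28.3
{"rz":-0.054,"tx":43.7,"ty":-6.6,"tz":0.2,"jaw":170} 
{"rz":-0.054,"tx":44.0,"ty":-4.2,"tz":0.2,"jaw":170} 
{"rz":-0.054,"tx":44.1,"ty":-1.8,"tz":0.2,"jaw":170} 
{"rz":-0.054,"tx":44.2,"ty":0.6,"tz":0.2,"jaw":170} 
{"rz":-0.054,"tx":44.1,"ty":3.0,"tz":0.2,"jaw":170} 

{"rz":-0.0,"tx":0.0,"ty":0.0,"tz":22.0,"jaw":170} 
{"rz":-0.0,"tx":0.0,"ty":0.0,"tz":22.0,"jaw":170} 
{"rz":-0.0,"tx":0.0,"ty":0.0,"tz":22.0,"jaw":170} 
{"rz":-0.0,"tx":0.0,"ty":0.0,"tz":22.0,"jaw":170} 
{"rz":-0.0,"tx":0.0,"ty":0.0,"tz":22.0,"jaw":170}
```

Request:
play_rows(targets=[{"rx": 0,"ry": 0,"rz": -0.054,"tx": 43.7,"ty": -6.6,"tz": 0,"jaw": 170},{"rx": 0,"ry": 0,"rz": -0.054,"tx": 44,"ty": -4.2,"tz": 0,"jaw": 170},{"rx": 0,"ry": 0,"rz": -0.054,"tx": 44,"ty": -1.8,"tz": 0,"jaw": 170},{"rx": 0,"ry": 0,"rz": -0.054,"tx": 44.2,"ty": 0.6,"tz": 0,"jaw": 170},{"rx": 0,"ry": 0,"rz": -0.054,"tx": 44.1,"ty": 3,"tz": 0,"jaw": 170}])

```text
time_s: 1.98
tool_pos: [0.5533, 0.0231, 0.2479]
orientation: [0.806, 0.592, -0.0, -0.0]
force: [0.1, -0.3, 0.5]
gripper_width: 0.0284
```

```bash
python3 - <<'E'
from plan import *
rows([(*pol(.112,-107.25,.137),-17.25,5)],jaw=170)
s=get_image('side');crop(s,230,100,240,180,3.33,'pics/s1.png')
E
```

```text
t 1.98 p [0.5533 0.0231 0.2479] yaw -17.38 tilt [-9.e-04 -3.e-04 -1.e+00] f [ 0.07 -0.28  0.51] w 28.4
{"rz":-0.0,"tx":0.1,"ty":-0.2,"tz":22.2,"jaw":170} 
{"rz":-0.0,"tx":0.1,"ty":-0.2,"tz":22.2,"jaw":170} 
{"rz":-0.0,"tx":0.1,"ty":-0.2,"tz":22.2,"jaw":170} 
{"rz":-0.0,"tx":0.1,"ty":-0.2,"tz":22.2,"jaw":170} 
{"rz":-0.0,"tx":0.1,"ty":-0.2,"tz":22.2,"jaw":170}
```

View pics/s1.png

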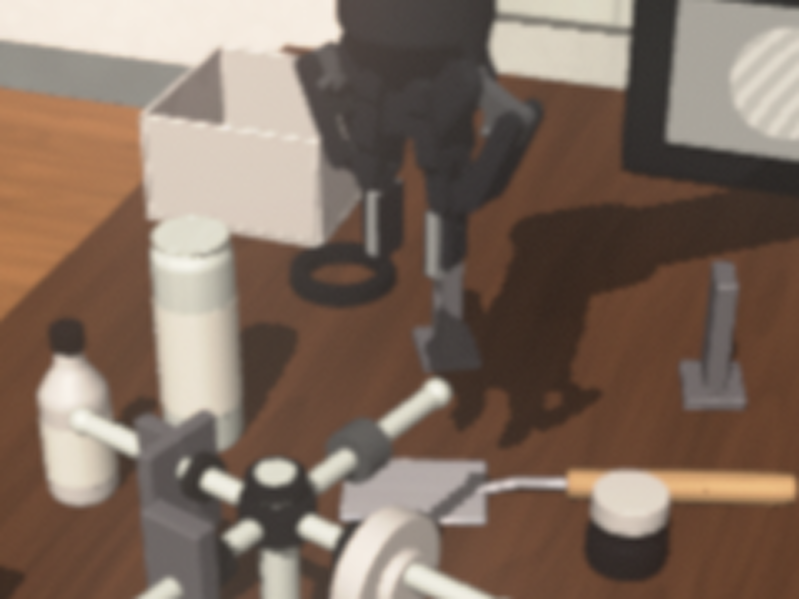

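Request:
play_rows(targets=[{"rx": 0,"ry": 0,"rz": 0,"tx": 0,"ty": 0,"tz": 22,"jaw": 170},{"rx": 0,"ry": 0,"rz": 0,"tx": 0,"ty": 0,"tz": 22,"jaw": 170},{"rx": 0,"ry": 0,"rz": 0,"tx": 0,"ty": 0,"tz": 22,"jaw": 170},{"rx": 0,"ry": 0,"rz": 0,"tx": 0,"ty": 0,"tz": 22,"jaw": 170},{"rx": 0,"ry": 0,"rz": 0,"tx": 0,"ty": 0,"tz": 22,"jaw": 170}])

```text
time_s: 2.65
tool_pos: [0.5527, 0.0217, 0.1373]
orientation: [0.806, 0.591, -0.0, -0.0]
force: [-0.7, -0.1, 0.5]
gripper_width: 0.0282
```

```bash
python3 - <<'E'
from plan import *
# arc: 4 calls; commanded angle from -107.25 to PT-1 first
a0,a1=-107.25,PT+2
w=[]
n=20
for i in range(1,n+1):
    a=a0+(a1-a0)*i/n;w.append((*pol(.112,a,.138),a+90,1))
rows(w,jaw=170)
E
```

```text
t 2.65 p [0.5527 0.0217 0.1373] yaw -17.49 tilt [-9.e-04 -1.e-04 -1.e+00] f [-0.68 -0.08  0.51] w 28.2
{"rz":0.054,"tx":2.0,"ty":-7.2,"tz":-0.7,"jaw":170} 
{"rz":0.058,"tx":0.2,"ty":-6.5,"tz":0.0,"jaw":170} 
{"rz":0.058,"tx":0.2,"ty":-6.5,"tz":0.0,"jaw":170} 
{"rz":0.058,"tx":0.2,"ty":-6.5,"tz":0.0,"jaw":170} 
{"rz":0.058,"tx":0.2,"ty":-6.5,"tz":0.0,"jaw":170} 

{"rz":0.058,"tx":0.2,"ty":-6.5,"tz":0.0,"jaw":170} 
{"rz":0.058,"tx":0.2,"ty":-6.5,"tz":0.0,"jaw":170} 
{"rz":0.058,"tx":0.2,"ty":-6.5,"tz":0.0,"jaw":170} 
{"rz":0.058,"tx":0.2,"ty":-6.5,"tz":0.0,"jaw":170} 
{"rz":0.058,"tx":0.2,"ty":-6.5,"tz":0.0,"jaw":170} 

{"rz":0.058,"tx":0.2,"ty":-6.5,"tz":0.0,"jaw":170} 
{"rz":0.058,"tx":0.2,"ty":-6.5,"tz":0.0,"jaw":170} 
{"rz":0.058,"tx":0.2,"ty":-6.5,"tz":0.0,"jaw":170} 
{"rz":0.058,"tx":0.2,"ty":-6.5,"tz":0.0,"jaw":170} 
{"rz":0.058,"tx":0.2,"ty":-6.5,"tz":0.0,"jaw":170} 

{"rz":0.058,"tx":0.2,"ty":-6.5,"tz":0.0,"jaw":170} 
{"rz":0.058,"tx":0.2,"ty":-6.5,"tz":0.0,"jaw":170} 
{"rz":0.058,"tx":0.2,"ty":-6.5,"tz":0.0,"jaw":170} 
{"rz":0.058,"tx":0.2,"ty":-6.5,"tz":0.0,"jaw":170} 
{"rz":0.058,"tx":0.2,"ty":-6.5,"tz":0.0,"jaw":170}
```

Request:
play_rows(targets=[{"rx": 0,"ry": 0,"rz": 0.027,"tx": 0.5,"ty": -3,"tz": 0,"jaw": 170},{"rx": 0,"ry": 0,"rz": 0.022,"tx": 0.5,"ty": -2.5,"tz": 0,"jaw": 170},{"rx": 0,"ry": 0,"rz": 0.018,"tx": 0.5,"ty": -2,"tz": 0,"jaw": 170},{"rx": 0,"ry": 0,"rz": 0.018,"tx": 0.3,"ty": -2,"tz": 0,"jaw": 170},{"rx": 0,"ry": 0,"rz": 0.018,"tx": 0.3,"ty": -2,"tz": 0,"jaw": 170}])

```text
time_s: 3.28
tool_pos: [0.5438, 0.0275, 0.1391]
orientation: [0.836, 0.549, 0.001, 0.001]
force: [1.2, -1.2, 1.0]
gripper_width: 0.0284
```

Request:
play_rows(targets=[{"rx": 0,"ry": 0,"rz": 0.027,"tx": 0.1,"ty": -3,"tz": 0,"jaw": 170},{"rx": 0,"ry": 0,"rz": 0.036,"tx": 0.1,"ty": -4,"tz": 0,"jaw": 170},{"rx": 0,"ry": 0,"rz": 0.045,"tx": 0.1,"ty": -5,"tz": 0,"jaw": 170},{"rx": 0,"ry": 0,"rz": 0.045,"tx": 0.1,"ty": -5,"tz": 0,"jaw": 170},{"rx": 0,"ry": 0,"rz": 0.045,"tx": 0.1,"ty": -5,"tz": 0,"jaw": 170}])

```text
time_s: 3.9
tool_pos: [0.5236, 0.0389, 0.1384]
orientation: [0.886, 0.463, 0.0, -0.0]
force: [1.1, -0.5, 1.8]
gripper_width: 0.0282
```

Request:
play_rows(targets=[{"rx": 0,"ry": 0,"rz": 0.045,"tx": 0.1,"ty": -5,"tz": 0,"jaw": 170},{"rx": 0,"ry": 0,"rz": 0.045,"tx": 0.1,"ty": -5,"tz": 0,"jaw": 170},{"rx": 0,"ry": 0,"rz": 0.045,"tx": 0.1,"ty": -5,"tz": 0,"jaw": 170},{"rx": 0,"ry": 0,"rz": 0.045,"tx": 0.1,"ty": -5,"tz": 0,"jaw": 170},{"rx": 0,"ry": 0,"rz": 0.045,"tx": 0.1,"ty": -5,"tz": 0,"jaw": 170}])

```text
time_s: 4.53
tool_pos: [0.5049, 0.0554, 0.1384]
orientation: [0.933, 0.36, 0.0, -0.0]
force: [0.7, -0.6, 0.9]
gripper_width: 0.0285
```

```bash
python3 - <<'E'
from plan import *
o,p,y,r=state();d=p[:2]-A;print(np.hypot(*d),np.degrees(np.arctan2(d[1],d[0])),y-90, o['force'])
t=get_image('top');cv2.imwrite('pics/t2.png',t)
E
```

```text
0.11046289548361521 -137.1058631969297 -137.7467215603278 [ 0.66654471 -0.63273377  0.89999403]
```

View pics/t2.png

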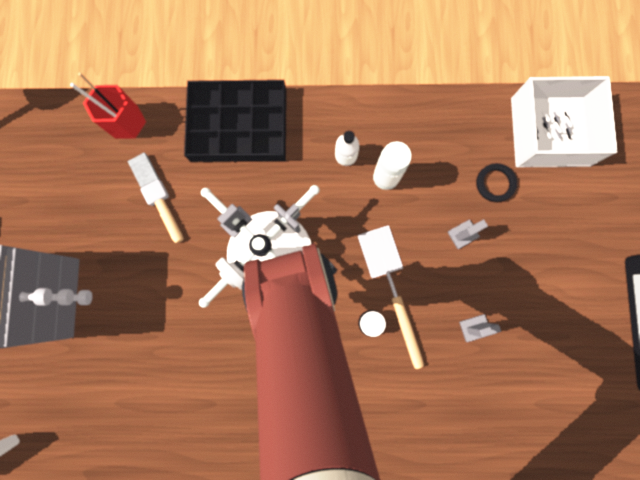

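Request:
play_rows(targets=[{"rx": 0,"ry": 0,"rz": 0.045,"tx": 0.2,"ty": -5,"tz": 0,"jaw": 170},{"rx": 0,"ry": 0,"rz": 0.045,"tx": 0,"ty": -5,"tz": 0,"jaw": 170},{"rx": 0,"ry": 0,"rz": 0.045,"tx": 0,"ty": -5,"tz": 0,"jaw": 170},{"rx": 0,"ry": 0,"rz": 0.045,"tx": 0,"ty": -5,"tz": 0,"jaw": 170},{"rx": 0,"ry": 0,"rz": 0.045,"tx": 0,"ty": -5,"tz": 0,"jaw": 170}])

```text
time_s: 5.2
tool_pos: [0.4901, 0.0753, 0.1383]
orientation: [0.967, 0.254, 0.0, -0.0]
force: [1.7, -0.4, 0.1]
gripper_width: 0.0285
```

Request:
play_rows(targets=[{"rx": 0,"ry": 0,"rz": 0.045,"tx": 0,"ty": -5,"tz": 0,"jaw": 170},{"rx": 0,"ry": 0,"rz": 0.045,"tx": 0,"ty": -5,"tz": 0,"jaw": 170},{"rx": 0,"ry": 0,"rz": 0.045,"tx": 0,"ty": -5,"tz": 0,"jaw": 170},{"rx": 0,"ry": 0,"rz": 0.045,"tx": 0,"ty": -5,"tz": 0,"jaw": 170},{"rx": 0,"ry": 0,"rz": 0.045,"tx": 0,"ty": -5,"tz": 0,"jaw": 170}])

```text
time_s: 5.82
tool_pos: [0.4797, 0.0978, 0.1383]
orientation: [0.99, 0.144, 0.0, 0.0]
force: [1.7, -0.9, -0.4]
gripper_width: 0.0286
```

Request:
play_rows(targets=[{"rx": 0,"ry": 0,"rz": 0.045,"tx": 0,"ty": -5,"tz": 0,"jaw": 170},{"rx": 0,"ry": 0,"rz": 0.045,"tx": 0,"ty": -5,"tz": 0,"jaw": 170},{"rx": 0,"ry": 0,"rz": 0.045,"tx": 0,"ty": -5,"tz": 0,"jaw": 170},{"rx": 0,"ry": 0,"rz": 0.036,"tx": 0,"ty": -4,"tz": 0,"jaw": 170},{"rx": 0,"ry": 0,"rz": 0.018,"tx": 0,"ty": -2,"tz": 0,"jaw": 170}])

```text
time_s: 6.45
tool_pos: [0.475, 0.1183, 0.1382]
orientation: [0.999, 0.05, -0.0, 0.0]
force: [0.8, -0.1, 0.2]
gripper_width: 0.0284
```

```bash
python3 - <<'E'
from plan import *
o,p,y,r=state();d=p[:2]-A;print(np.hypot(*d),np.degrees(np.arctan2(d[1],d[0])),y-90, o['force'])
t=get_image('top');crop(t,170,150,200,200,3,'pics/t3.png')
t=get_image('side');crop(t,230,150,240,180,3.33,'pics/s3.png')
E
```

```text
0.11147014758853384 -173.65801165230422 -174.26165469512418 [ 0.81726972 -0.08275363  0.239132  ]
```

View pics/t3.png

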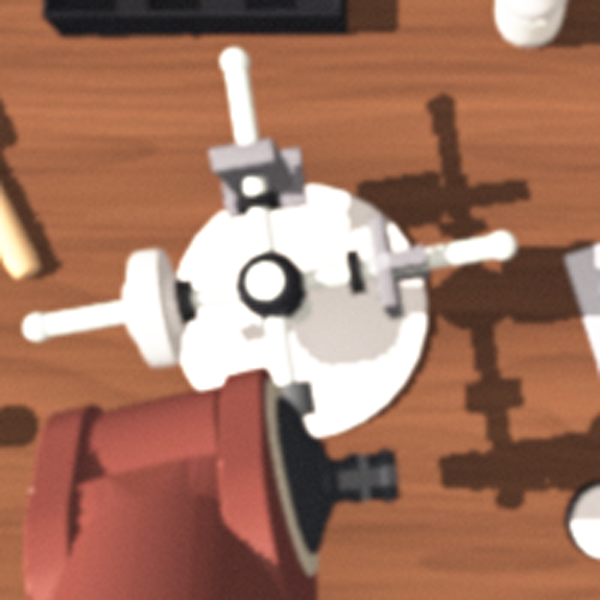

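View pics/s3.png

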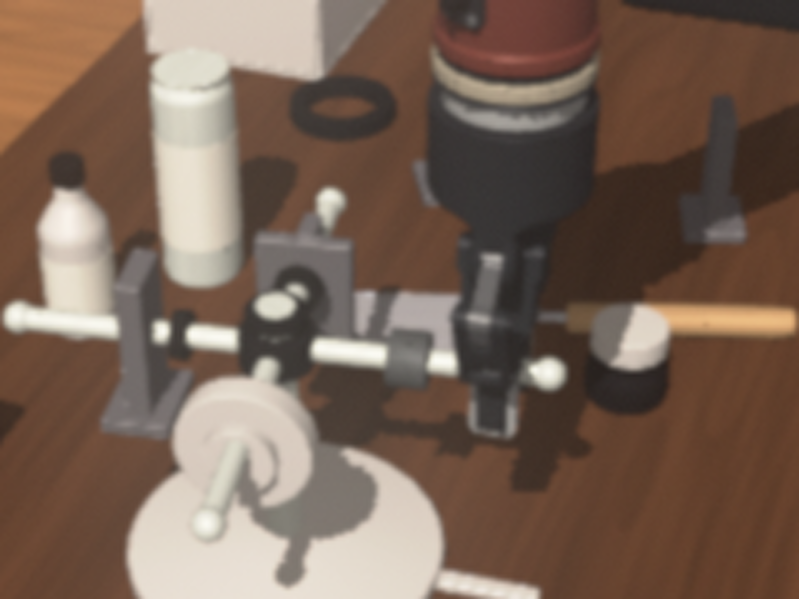

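```bash
python3 - <<'E'
from plan import *
for c,o in(((234,60),180),((37,327),90),((499,245),-90)):
    p=plane('top',170+c[0]/3,150+c[1]/3,.14);d=p[:2]-np.array([.5862,.1312]);print(np.hypot(*d),(np.degrees(np.arctan2(d[1],d[0]))+o)%360-360)
E
```

```text
0.13596862179208274 -170.25443990869414
0.13494489798223544 -170.2548140041975
0.13375974258252282 -169.9613351603216
```

Request:
play_rows(targets=[{"rx": 0,"ry": 0,"rz": 0.02,"tx": 0,"ty": -2.5,"tz": 0,"jaw": 170},{"rx": 0,"ry": 0,"rz": 0.02,"tx": 0,"ty": -2.5,"tz": 0,"jaw": 170},{"rx": 0,"ry": 0,"rz": 0.02,"tx": 0,"ty": -2.5,"tz": 0,"jaw": 170},{"rx": 0,"ry": 0,"rz": 0.02,"tx": 0,"ty": -1.5,"tz": 0,"jaw": 170},{"rx": 0,"ry": 0,"rz": 0.02,"tx": 0,"ty": -1,"tz": 0,"jaw": 170}])

```text
time_s: 7.18
tool_pos: [0.4744, 0.1282, 0.1383]
orientation: [1.0, -0.0, -0.0, 0.0]
force: [0.3, -2.3, -0.4]
gripper_width: 0.0282
```

```bash
python3 - <<'E'
from plan import *
o,p,y,r=state();d=p[:2]-A;print(p,np.hypot(*d),np.degrees(np.arctan2(d[1],d[0])),y-90, o['force'])
t=get_image('top');cv2.imwrite('pics/t4f.png',t);crop(t,170,150,200,200,3,'pics/t4.png')
E
```

```text
[0.47440732 0.12821895 0.13826973] 0.11141812727930787 -178.77547481821648 -180.01950613919882 [ 0.33395481 -2.25799572 -0.35242094]
```

View pics/t4.png

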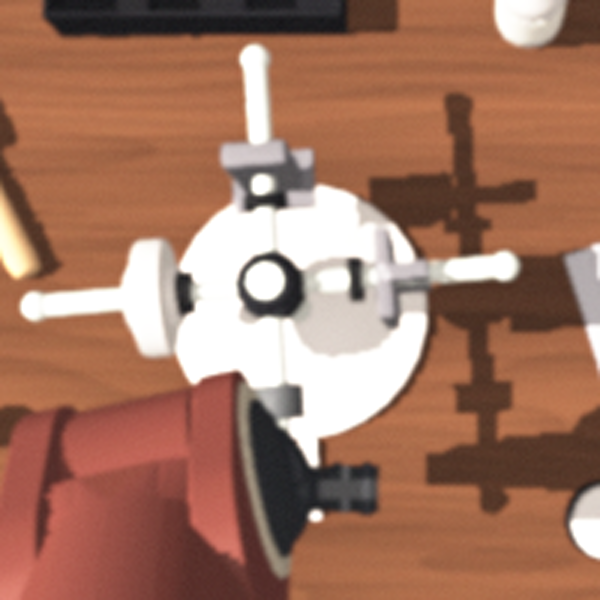

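```bash
cat >> plan.py <<'E'
def ang(tips,s,x0,y0):
    for c,o in tips:
        p=plane('top',x0+c[0]/s,y0+c[1]/s,.14);d=p[:2]-np.array([.5862,.1312]);print(np.hypot(*d),(np.degrees(np.arctan2(d[1],d[0]))+o)%360-360)
E
python3 - <<'E'
from plan import *
ang((((255,57),180),((34,306),90),((509,265),-90)),3,170,150)
t=cv2.imread('pics/t4f.png')
# subpixel: ball blobs centroid
g=t.min(2)
for x,y in((255,57),(34,306),(509,265)):
    u,v=170+x/3,150+y/3
    w=g[int(v)-6:int(v)+8,int(u)-6:int(u)+8];print(w.shape);
crop(t,170+2,150+90,24,24,20,'pics/b.png')
E
```

```text
0.13614753767825424 -175.50390890803982
0.1356544636698906 -175.45355861343438
0.13783831960456724 -175.12543022428966
(14, 14)
(14, 14)
(14, 14)
```

Request:
play_rows(targets=[{"rx": 0,"ry": 0,"rz": 0,"tx": 0,"ty": 3,"tz": 0,"jaw": 170},{"rx": 0,"ry": 0,"rz": -0.036,"tx": 0,"ty": 0,"tz": 0,"jaw": 170},{"rx": 0,"ry": 0,"rz": -0.036,"tx": 0,"ty": 0,"tz": 0,"jaw": 170},{"rx": 0,"ry": 0,"rz": 0,"tx": 0,"ty": -1.5,"tz": 0,"jaw": 170},{"rx": 0,"ry": 0,"rz": 0,"tx": 0,"ty": -1,"tz": 0,"jaw": 170}])

```text
time_s: 7.85
tool_pos: [0.4744, 0.1278, 0.1383]
orientation: [0.999, 0.036, 0.0, -0.0]
force: [-0.6, 0.4, 0.4]
gripper_width: 0.0284
```

```bash
python3 - <<'E'
from plan import *
rows([(.474,.1299,.138,-85.83,5)],jaw=170)
E
```

```text
t 7.85 p [0.4744 0.1278 0.1383] yaw -85.83 tilt [ 0.e+00  3.e-04 -1.e+00] f [-0.61  0.39  0.35] w 28.4
{"rz":0.0,"tx":-0.1,"ty":-0.4,"tz":0.1,"jaw":170} 
{"rz":0.0,"tx":-0.1,"ty":-0.4,"tz":0.1,"jaw":170} 
{"rz":0.0,"tx":-0.1,"ty":-0.4,"tz":0.1,"jaw":170} 
{"rz":0.0,"tx":-0.1,"ty":-0.4,"tz":0.1,"jaw":170} 
{"rz":0.0,"tx":-0.1,"ty":-0.4,"tz":0.1,"jaw":170}
```

Request:
play_rows(targets=[{"rx": 0,"ry": 0,"rz": 0,"tx": 0,"ty": -0.4,"tz": 0,"jaw": 170},{"rx": 0,"ry": 0,"rz": 0,"tx": 0,"ty": -0.4,"tz": 0,"jaw": 170},{"rx": 0,"ry": 0,"rz": 0,"tx": 0,"ty": -0.4,"tz": 0,"jaw": 170},{"rx": 0,"ry": 0,"rz": 0,"tx": 0,"ty": -0.4,"tz": 0,"jaw": 170},{"rx": 0,"ry": 0,"rz": 0,"tx": 0,"ty": -0.4,"tz": 0,"jaw": 170}])

```text
time_s: 8.48
tool_pos: [0.4743, 0.1291, 0.1384]
orientation: [0.999, 0.036, 0.0, 0.0]
force: [-0.6, -2.0, 0.4]
gripper_width: 0.0289
```

```bash
python3 - <<'E'
from plan import *
o,p,y,r=state();print(p,o['force'],o['gripper_width'])
t=get_image('top');cv2.imwrite('pics/t5f.png',t);crop(t,170,150,170,140,4,'pics/t5.png')
E
```

```text
[0.47430492 0.12909106 0.13835567] [-0.59994042 -1.96840448  0.39632711] 0.028892925684147346
```

View pics/t5.png

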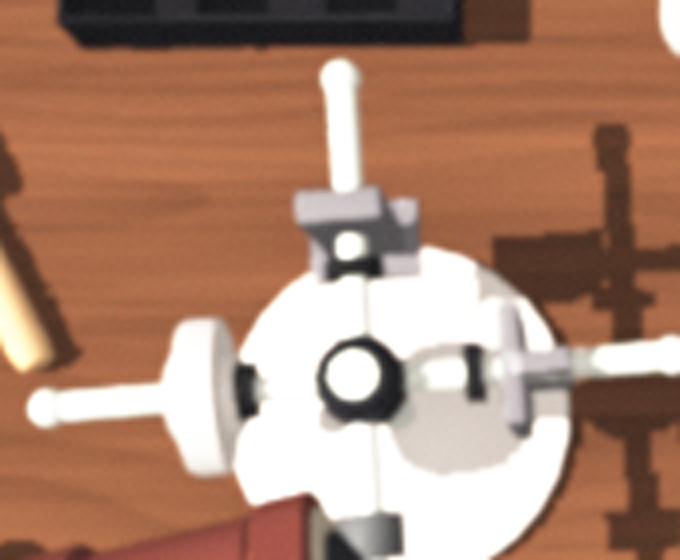

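```bash
python3 - <<'E'
from plan import *
t=cv2.imread('pics/t5f.png').astype(float).min(2)
# ball centroids: bright weighted, in 9px windows around the ball
ang((((340,76),180),((45,407),90),((677,354),-90)),4,170,150)
E
```

```text
0.13614753767825424 -175.50390890803982
0.13578267488934967 -175.6411676185514
0.1370994593984534 -175.2187935549764
```

Request:
play_rows(targets=[{"rx": 0,"ry": 0,"rz": 0,"tx": 0,"ty": -0.4,"tz": 0,"jaw": 170},{"rx": 0,"ry": 0,"rz": 0,"tx": 0,"ty": -0.4,"tz": 0,"jaw": 170},{"rx": 0,"ry": 0,"rz": 0,"tx": 0,"ty": 0,"tz": 0,"jaw": 170},{"rx": 0,"ry": 0,"rz": 0,"tx": 0,"ty": 0,"tz": 0,"jaw": 170},{"rx": 0,"ry": 0,"rz": 0,"tx": 0,"ty": 0,"tz": 0,"jaw": 170}])

```text
time_s: 9.15
tool_pos: [0.4741, 0.1304, 0.1384]
orientation: [0.999, 0.036, -0.0, -0.0]
force: [0.5, -2.2, -0.3]
gripper_width: 0.0285
```

Request:
play_rows(targets=[{"rx": 0,"ry": 0,"rz": 0,"tx": 0,"ty": 4,"tz": 0,"jaw": 170},{"rx": 0,"ry": 0,"rz": 0,"tx": 0,"ty": 4,"tz": 0,"jaw": 170},{"rx": 0,"ry": 0,"rz": 0,"tx": 0,"ty": 0,"tz": -15,"jaw": 170},{"rx": 0,"ry": 0,"rz": 0,"tx": 0,"ty": 0,"tz": -45,"jaw": 170},{"rx": 0,"ry": 0,"rz": 0,"tx": 0,"ty": 0,"tz": -50,"jaw": 170}])

```text
time_s: 9.78
tool_pos: [0.4743, 0.1224, 0.2491]
orientation: [0.999, 0.036, -0.001, 0.0]
force: [1.6, 0.3, 0.1]
gripper_width: 0.0287
```

```bash
python3 - <<'E'
from plan import *
rows([(.623,-.259,.248,-61.2,10)],jaw=0)
E
```

```text
t 9.78 p [0.4743 0.1224 0.2491] yaw -85.83 tilt [-1.7e-03 -2.0e-04 -1.0e+00] f [1.61 0.34 0.08] w 28.7
{"rz":-0.043,"tx":12.1,"ty":39.1,"tz":0.1,"jaw":0} 
{"rz":-0.043,"tx":10.4,"ty":39.6,"tz":0.1,"jaw":0} 
{"rz":-0.043,"tx":8.7,"ty":40.0,"tz":0.1,"jaw":0} 
{"rz":-0.043,"tx":6.9,"ty":40.3,"tz":0.1,"jaw":0} 
{"rz":-0.043,"tx":5.2,"ty":40.6,"tz":0.1,"jaw":0} 

{"rz":-0.043,"tx":3.4,"ty":40.8,"tz":0.1,"jaw":0} 
{"rz":-0.043,"tx":1.7,"ty":40.9,"tz":0.1,"jaw":0} 
{"rz":-0.043,"tx":-0.1,"ty":40.9,"tz":0.1,"jaw":0} 
{"rz":-0.043,"tx":-1.8,"ty":40.9,"tz":0.1,"jaw":0} 
{"rz":-0.043,"tx":-3.6,"ty":40.8,"tz":0.1,"jaw":0}
```

Request:
play_rows(targets=[{"rx": 0,"ry": 0,"rz": -0.043,"tx": 12,"ty": 39,"tz": 0,"jaw": 80},{"rx": 0,"ry": 0,"rz": -0.043,"tx": 10.5,"ty": 39.5,"tz": 0,"jaw": 80},{"rx": 0,"ry": 0,"rz": -0.043,"tx": 8.7,"ty": 40,"tz": 0,"jaw": 80},{"rx": 0,"ry": 0,"rz": -0.043,"tx": 7,"ty": 40.3,"tz": 0,"jaw": 80},{"rx": 0,"ry": 0,"rz": -0.043,"tx": 5,"ty": 40.6,"tz": 0,"jaw": 80}])

```text
time_s: 10.4
tool_pos: [0.5495, -0.0691, 0.2483]
orientation: [0.99, 0.144, 0.0, -0.0]
force: [1.1, -0.4, -0.3]
gripper_width: 0.0586
```

```bash
python3 - <<'E'
from plan import *
rows([(.623,-.259,.248,-61.2,5)],jaw=80)
t=get_image('top');cv2.imwrite('pics/t6f.png',t);crop(t,170,160,190,170,3.5,'pics/t6.png')
E
```

```text
t 10.4 p [ 0.5495 -0.0691  0.2483] yaw -73.42 tilt [ 3.e-04  6.e-04 -1.e+00] f [ 1.07 -0.41 -0.33] w 58.6
{"rz":-0.043,"tx":3.2,"ty":40.6,"tz":0.1,"jaw":80} 
{"rz":-0.043,"tx":1.5,"ty":40.7,"tz":0.1,"jaw":80} 
{"rz":-0.043,"tx":-0.2,"ty":40.7,"tz":0.1,"jaw":80} 
{"rz":-0.043,"tx":-2.0,"ty":40.7,"tz":0.1,"jaw":80} 
{"rz":-0.043,"tx":-3.7,"ty":40.6,"tz":0.1,"jaw":80}
```

View pics/t6.png

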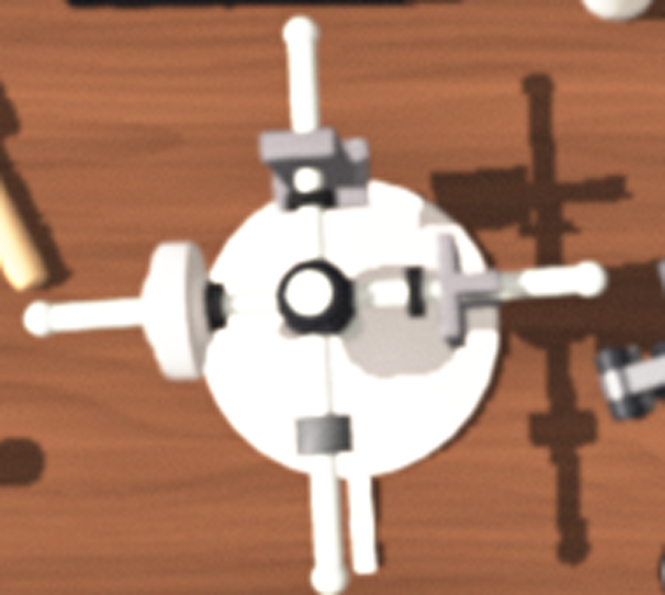

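```bash
python3 - <<'E'
from plan import *
tp=[((301,33),180),((39,319),90),((591,278),-90),((329,577),0)]
Pp=np.array([plane('top',170+c[0]/3.5,160+c[1]/3.5,.14) for c,_ in tp]);print(Pp,Pp.mean(0))
a=Pp[0]-Pp[3];b=Pp[1]-Pp[2];print(np.degrees(np.arctan2(-a[1],-a[0])),np.degrees(np.arctan2(b[1],b[0]))+90)
ang(tp,3.5,170,160)
for c in((324,449),(325,416)):
  p=plane('top',170+c[0]/3.5,160+c[1]/3.5,.151);print('sleeve r',np.hypot(*(p[:2]-[.5862,.1312])))
E
```

```text
[[ 0.72113511  0.14009111  0.14      ]
 [ 0.5769316   0.26681924  0.14      ]
 [ 0.59602236 -0.00473441  0.14      ]
 [ 0.45216137  0.12190254  0.14      ]] [0.58656261 0.13101962 0.14      ]
-176.13142663626553 184.02138966331705
0.13522771702928135 -176.23012884729536
0.135935582658354 -176.09041029694362
0.1362888163493163 -175.86710014020184
0.13436069571824902 -176.03208750529845
sleeve r 0.07383585644088833
sleeve r 0.05826483603477576
```

Request:
play_rows(targets=[{"rx": 0,"ry": 0,"rz": -0.043,"tx": 3.2,"ty": 40.6,"tz": 0,"jaw": 80},{"rx": 0,"ry": 0,"rz": -0.043,"tx": 1.5,"ty": 40.7,"tz": 0,"jaw": 80},{"rx": 0,"ry": 0,"rz": -0.043,"tx": 0,"ty": 40.7,"tz": 0,"jaw": 80},{"rx": 0,"ry": 0,"rz": -0.043,"tx": -2,"ty": 40.7,"tz": 0,"jaw": 80},{"rx": 0,"ry": 0,"rz": -0.043,"tx": -3.7,"ty": 40.6,"tz": 0,"jaw": 80}])

```text
time_s: 11.08
tool_pos: [0.6229, -0.2589, 0.2481]
orientation: [0.968, 0.249, 0.0, -0.0]
force: [1.3, 0.2, -0.1]
gripper_width: 0.0585
```

```bash
python3 - <<'E'
from plan import *
rows([(.623,-.259,.120,-61.2,5)],jaw=80)
t=get_image('side');crop(t,310,100,180,150,4.4,'pics/s7.png')
E
```

```text
t 11.07 p [ 0.6229 -0.2589  0.2481] yaw -61.11 tilt [ 0.e+00  8.e-04 -1.e+00] f [ 1.34  0.21 -0.12] w 58.5
{"rz":0.0,"tx":0.0,"ty":0.0,"tz":25.6,"jaw":80} 
{"rz":0.0,"tx":0.0,"ty":0.0,"tz":25.6,"jaw":80} 
{"rz":0.0,"tx":0.0,"ty":0.0,"tz":25.6,"jaw":80} 
{"rz":0.0,"tx":0.0,"ty":0.0,"tz":25.6,"jaw":80} 
{"rz":0.0,"tx":0.0,"ty":0.0,"tz":25.6,"jaw":80}
```

View pics/s7.png

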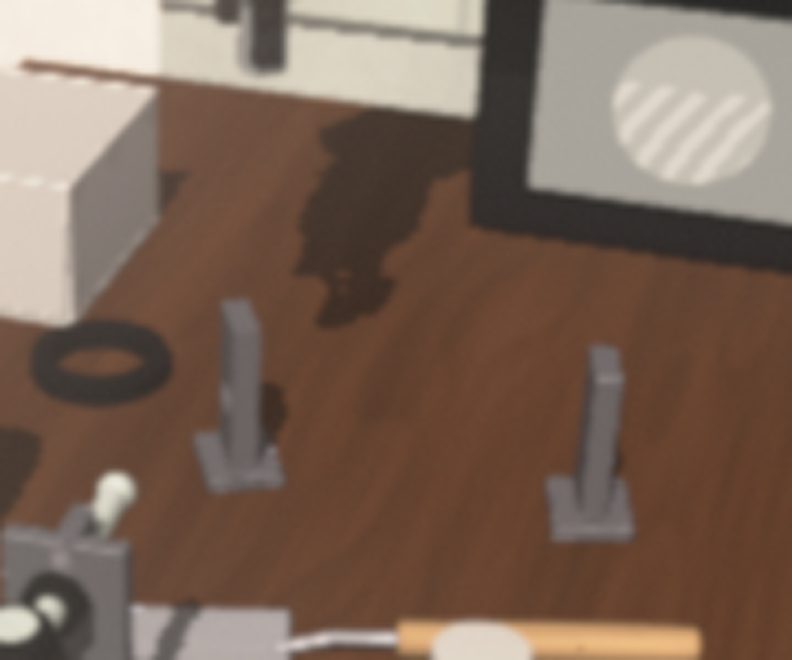

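Request:
play_rows(targets=[{"rx": 0,"ry": 0,"rz": 0,"tx": 0,"ty": 0,"tz": 45,"jaw": 80},{"rx": 0,"ry": 0,"rz": 0,"tx": 0,"ty": 0,"tz": 45,"jaw": 80},{"rx": 0,"ry": 0,"rz": 0,"tx": 0,"ty": 0,"tz": 40,"jaw": 80},{"rx": 0,"ry": 0,"rz": 0,"tx": 0,"ty": 0,"tz": 30,"jaw": 80},{"rx": 0,"ry": 0,"rz": 0,"tx": 0,"ty": 0,"tz": 18,"jaw": 80}])

```text
time_s: 11.75
tool_pos: [0.6217, -0.2573, 0.0683]
orientation: [0.969, 0.249, -0.001, -0.001]
force: [0.2, 0.4, -0.4]
gripper_width: 0.0586
```

```bash
python3 - <<'E'
from plan import *
rows([],jaw=80)
t=get_image('side');crop(t,310,100,180,150,4.4,'pics/s8.png')
t=get_image('top');crop(t,400,160,150,130,5,'pics/t8.png')
E
```

```text
t 11.75 p [ 0.6217 -0.2573  0.0683] yaw -61.2 tilt [-0.0025  0.0014 -1.    ] f [ 0.18  0.37 -0.36] w 58.6
```

View pics/s8.png

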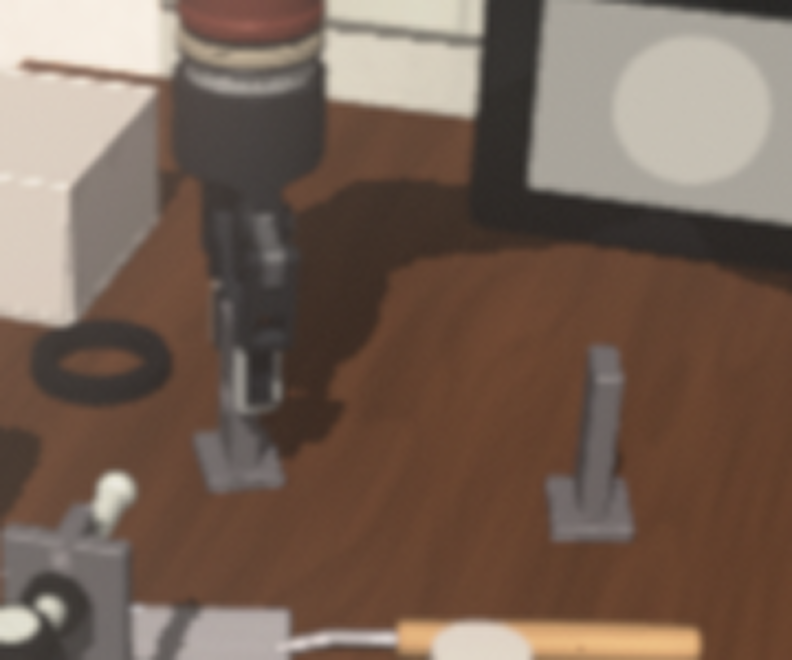

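View pics/t8.png

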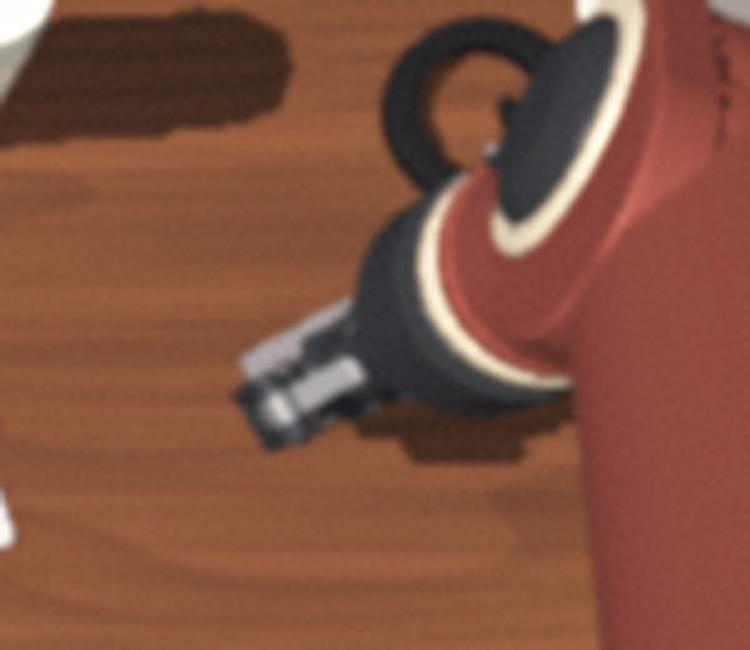

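Request:
play_rows(targets=[{"rx": 0,"ry": 0,"rz": 0,"tx": 0,"ty": 0,"tz": 0,"jaw": 110},{"rx": 0,"ry": 0,"rz": 0,"tx": 0,"ty": 0,"tz": 0,"jaw": 130},{"rx": 0,"ry": 0,"rz": 0,"tx": 0,"ty": 0,"tz": 0,"jaw": 255},{"rx": 0,"ry": 0,"rz": 0,"tx": 0,"ty": 0,"tz": 0,"jaw": 255},{"rx": 0,"ry": 0,"rz": 0,"tx": 0,"ty": 0,"tz": 0,"jaw": 255}])

```text
time_s: 12.48
tool_pos: [0.6236, -0.2584, 0.072]
orientation: [0.969, 0.249, 0.001, 0.001]
force: [-0.6, -0.9, 6.4]
gripper_width: 0.0353
```

```bash
python3 - <<'E'
from plan import *
rows([],jaw=80)
E
```

```text
t 12.47 p [ 0.6236 -0.2584  0.072 ] yaw -61.2 tilt [ 0.0028 -0.001  -1.    ] f [-0.62 -0.94  6.43] w 35.3
```

Request:
play_rows(targets=[{"rx": 0,"ry": 0,"rz": 0,"tx": 0,"ty": 0,"tz": -10,"jaw": 255},{"rx": 0,"ry": 0,"rz": 0,"tx": 0,"ty": 0,"tz": -30,"jaw": 255},{"rx": 0,"ry": 0,"rz": 0,"tx": 0,"ty": 0,"tz": -40,"jaw": 255},{"rx": 0,"ry": 0,"rz": 0,"tx": 0,"ty": 0,"tz": -40,"jaw": 255},{"rx": 0,"ry": 0,"rz": 0,"tx": 0,"ty": 0,"tz": -40,"jaw": 255}])

```text
time_s: 13.1
tool_pos: [0.6221, -0.2577, 0.2315]
orientation: [0.969, 0.249, -0.0, -0.0]
force: [0.1, -0.7, -0.8]
gripper_width: 0.0353
```

```bash
python3 - <<'E'
from plan import *
# waypoint outside the branch tip; approach along a line from lower x
rows([(.46,.00,.235,-85.83,10)],jaw=255)
t=get_image('side');crop(t,310,50,180,150,4.4,'pics/s9.png')
E
```

```text
t 13.1 p [ 0.6221 -0.2577  0.2315] yaw -61.19 tilt [-1.e-03  5.e-04 -1.e+00] f [ 0.14 -0.68 -0.75] w 35.3
{"rz":0.043,"tx":-1.8,"ty":-30.4,"tz":-0.4,"jaw":255} 
{"rz":0.043,"tx":-3.1,"ty":-30.3,"tz":-0.4,"jaw":255} 
{"rz":0.043,"tx":-4.4,"ty":-30.1,"tz":-0.4,"jaw":255} 
{"rz":0.043,"tx":-5.7,"ty":-29.9,"tz":-0.4,"jaw":255} 
{"rz":0.043,"tx":-7.0,"ty":-29.6,"tz":-0.4,"jaw":255} 

{"rz":0.043,"tx":-8.2,"ty":-29.3,"tz":-0.4,"jaw":255} 
{"rz":0.043,"tx":-9.5,"ty":-28.9,"tz":-0.4,"jaw":255} 
{"rz":0.043,"tx":-10.7,"ty":-28.5,"tz":-0.4,"jaw":255} 
{"rz":0.043,"tx":-11.9,"ty":-28.0,"tz":-0.4,"jaw":255} 
{"rz":0.043,"tx":-13.1,"ty":-27.5,"tz":-0.4,"jaw":255}
```

View pics/s9.png

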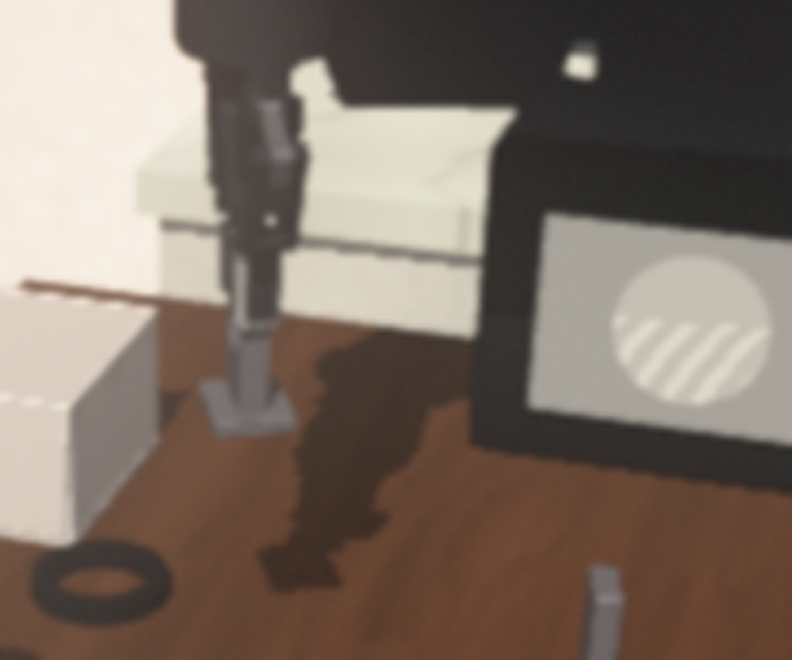

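Request:
play_rows(targets=[{"rx": 0,"ry": 0,"rz": -0.09,"tx": -2,"ty": -31,"tz": 0,"jaw": 255},{"rx": 0,"ry": 0,"rz": -0.09,"tx": 2,"ty": -31,"tz": 0,"jaw": 255},{"rx": 0,"ry": 0,"rz": -0.09,"tx": 5,"ty": -30,"tz": 0,"jaw": 255},{"rx": 0,"ry": 0,"rz": -0.09,"tx": 7,"ty": -30,"tz": 0,"jaw": 255},{"rx": 0,"ry": 0,"rz": -0.09,"tx": 9,"ty": -29,"tz": 0,"jaw": 255}])

```text
time_s: 13.78
tool_pos: [0.5421, -0.1254, 0.2301]
orientation: [0.888, 0.46, -0.0, -0.0]
force: [0.6, 0.8, 0.0]
gripper_width: 0.0348
```

```bash
python3 - <<'E'
from plan import *
rows([(.425,.0,.25,-85.83,10)],jaw=255)
o,p,_,_=state();u,v=proj('side',p)[0].astype(int)
t=get_image('side');crop(t,u-60,v-50,120,110,5,'pics/s10.png')
E
```

```text
t 13.78 p [ 0.5421 -0.1254  0.2301] yaw -35.22 tilt [-7.e-04  2.e-04 -1.e+00] f [0.64 0.75 0.05] w 34.8
{"rz":0.088,"tx":3.5,"ty":-16.8,"tz":-2.0,"jaw":255} 
{"rz":0.088,"tx":2.0,"ty":-17.0,"tz":-2.0,"jaw":255} 
{"rz":0.088,"tx":0.5,"ty":-17.1,"tz":-2.0,"jaw":255} 
{"rz":0.088,"tx":-1.0,"ty":-17.1,"tz":-2.0,"jaw":255} 
{"rz":0.088,"tx":-2.5,"ty":-17.0,"tz":-2.0,"jaw":255} 

{"rz":0.088,"tx":-4.0,"ty":-16.7,"tz":-2.0,"jaw":255} 
{"rz":0.088,"tx":-5.5,"ty":-16.3,"tz":-2.0,"jaw":255} 
{"rz":0.088,"tx":-6.9,"ty":-15.7,"tz":-2.0,"jaw":255} 
{"rz":0.088,"tx":-8.2,"ty":-15.0,"tz":-2.0,"jaw":255} 
{"rz":0.088,"tx":-9.5,"ty":-14.3,"tz":-2.0,"jaw":255}
```

View pics/s10.png

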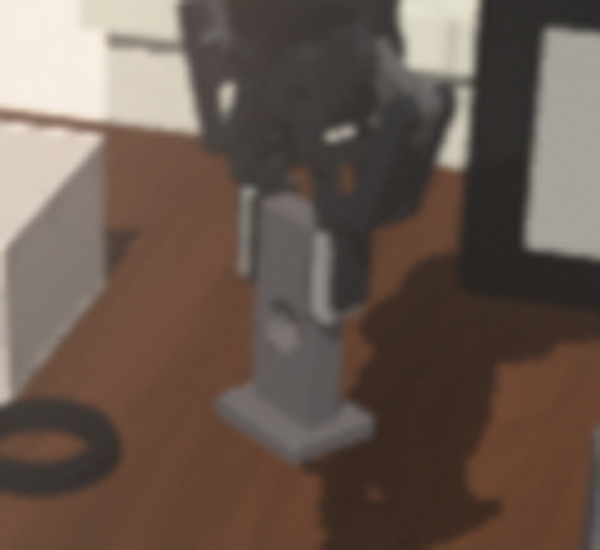

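Request:
play_rows(targets=[{"rx": 0,"ry": 0,"rz": 0.088,"tx": 3.5,"ty": -17,"tz": -2,"jaw": 255},{"rx": 0,"ry": 0,"rz": 0.088,"tx": 2,"ty": -17,"tz": -2,"jaw": 255},{"rx": 0,"ry": 0,"rz": 0.088,"tx": 0.5,"ty": -17,"tz": -2,"jaw": 255},{"rx": 0,"ry": 0,"rz": 0.088,"tx": -1,"ty": -17,"tz": -2,"jaw": 255},{"rx": 0,"ry": 0,"rz": 0.088,"tx": -2.5,"ty": -17,"tz": -2,"jaw": 255}])

```text
time_s: 14.45
tool_pos: [0.4841, -0.0633, 0.2402]
orientation: [0.968, 0.252, -0.0, -0.0]
force: [-0.2, -0.3, 0.4]
gripper_width: 0.0354
```

Request:
play_rows(targets=[{"rx": 0,"ry": 0,"rz": 0.088,"tx": -4,"ty": -17,"tz": -2,"jaw": 255},{"rx": 0,"ry": 0,"rz": 0.088,"tx": -5.5,"ty": -16,"tz": -2,"jaw": 255},{"rx": 0,"ry": 0,"rz": 0.088,"tx": -7,"ty": -15.5,"tz": -2,"jaw": 255},{"rx": 0,"ry": 0,"rz": 0.088,"tx": -8,"ty": -15,"tz": -2,"jaw": 255},{"rx": 0,"ry": 0,"rz": 0.088,"tx": -9.5,"ty": -14,"tz": -2,"jaw": 255}])

```text
time_s: 15.08
tool_pos: [0.4259, -0.0009, 0.2503]
orientation: [0.999, 0.035, -0.0, -0.0]
force: [-0.3, 0.4, -0.9]
gripper_width: 0.0356
```

```bash
python3 - <<'E'
from plan import *
rows([(.421,.1183,.25,-86,5),(.421,.1183,.167,-86,5)],jaw=255)
E
```

```text
t 15.07 p [ 0.4259 -0.0009  0.2503] yaw -86.01 tilt [-4.e-04  1.e-04 -1.e+00] f [-0.3   0.44 -0.92] w 35.6
{"rz":-0.0,"tx":0.7,"ty":-23.9,"tz":0.1,"jaw":255} 
{"rz":-0.0,"tx":0.7,"ty":-23.9,"tz":0.1,"jaw":255} 
{"rz":-0.0,"tx":0.7,"ty":-23.9,"tz":0.1,"jaw":255} 
{"rz":-0.0,"tx":0.7,"ty":-23.9,"tz":0.1,"jaw":255} 
{"rz":-0.0,"tx":0.7,"ty":-23.9,"tz":0.1,"jaw":255} 

{"rz":-0.0,"tx":0.0,"ty":0.0,"tz":16.6,"jaw":255} 
{"rz":-0.0,"tx":0.0,"ty":0.0,"tz":16.6,"jaw":255} 
{"rz":-0.0,"tx":0.0,"ty":0.0,"tz":16.6,"jaw":255} 
{"rz":-0.0,"tx":0.0,"ty":0.0,"tz":16.6,"jaw":255} 
{"rz":-0.0,"tx":0.0,"ty":0.0,"tz":16.6,"jaw":255}
```

Request:
play_rows(targets=[{"rx": 0,"ry": 0,"rz": 0,"tx": 0.7,"ty": -24,"tz": 0,"jaw": 255},{"rx": 0,"ry": 0,"rz": 0,"tx": 0.7,"ty": -24,"tz": 0,"jaw": 255},{"rx": 0,"ry": 0,"rz": 0,"tx": 0.7,"ty": -24,"tz": 0,"jaw": 255},{"rx": 0,"ry": 0,"rz": 0,"tx": 0.7,"ty": -24,"tz": 0,"jaw": 255},{"rx": 0,"ry": 0,"rz": 0,"tx": 0.7,"ty": -24,"tz": 0,"jaw": 255}])

```text
time_s: 15.7
tool_pos: [0.421, 0.1193, 0.2503]
orientation: [0.999, 0.036, -0.0, 0.0]
force: [0.3, -1.0, -0.8]
gripper_width: 0.0353
```

Request:
play_rows(targets=[{"rx": 0,"ry": 0,"rz": 0,"tx": 0,"ty": 0,"tz": 20,"jaw": 255},{"rx": 0,"ry": 0,"rz": 0,"tx": 0,"ty": 0,"tz": 20,"jaw": 255},{"rx": 0,"ry": 0,"rz": 0,"tx": 0,"ty": 0,"tz": 20,"jaw": 255},{"rx": 0,"ry": 0,"rz": 0,"tx": 0,"ty": 0,"tz": 15,"jaw": 255},{"rx": 0,"ry": 0,"rz": 0,"tx": 0,"ty": 0,"tz": 8,"jaw": 255}])

```text
time_s: 16.32
tool_pos: [0.4209, 0.1185, 0.1666]
orientation: [0.999, 0.036, -0.001, 0.0]
force: [0.2, -0.4, -1.1]
gripper_width: 0.0352
```

```bash
python3 - <<'E'
from plan import *
rows([(.421,.1183,.167,-86,5)],jaw=255)
t=get_image('side');cv2.imwrite('pics/s11f.png',t);crop(t,320,180,120,110,5,'pics/s11.png')
t=get_image('top');crop(t,200,200,150,140,5,'pics/t11.png')
E
```

```text
t 16.32 p [0.4209 0.1185 0.1666] yaw -85.84 tilt [-1.3e-03 -4.0e-04 -1.0e+00] f [ 0.24 -0.39 -1.1 ] w 35.2
{"rz":0.001,"tx":0.0,"ty":0.0,"tz":-0.1,"jaw":255} 
{"rz":0.001,"tx":0.0,"ty":0.0,"tz":-0.1,"jaw":255} 
{"rz":0.001,"tx":0.0,"ty":0.0,"tz":-0.1,"jaw":255} 
{"rz":0.001,"tx":0.0,"ty":0.0,"tz":-0.1,"jaw":255} 
{"rz":0.001,"tx":0.0,"ty":0.0,"tz":-0.1,"jaw":255}
```

View pics/s11.png

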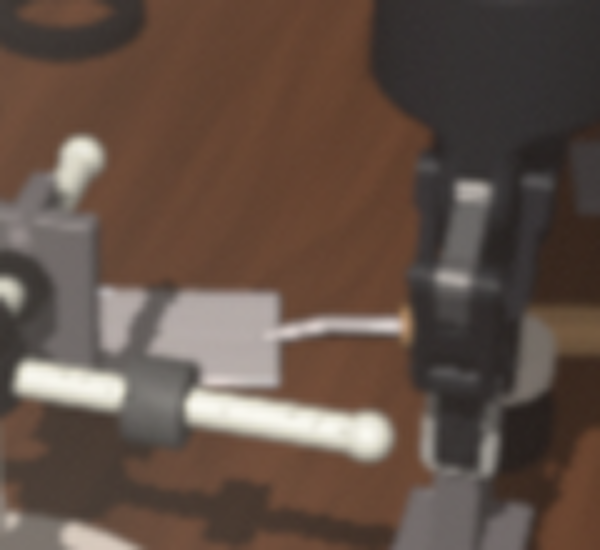

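View pics/t11.png

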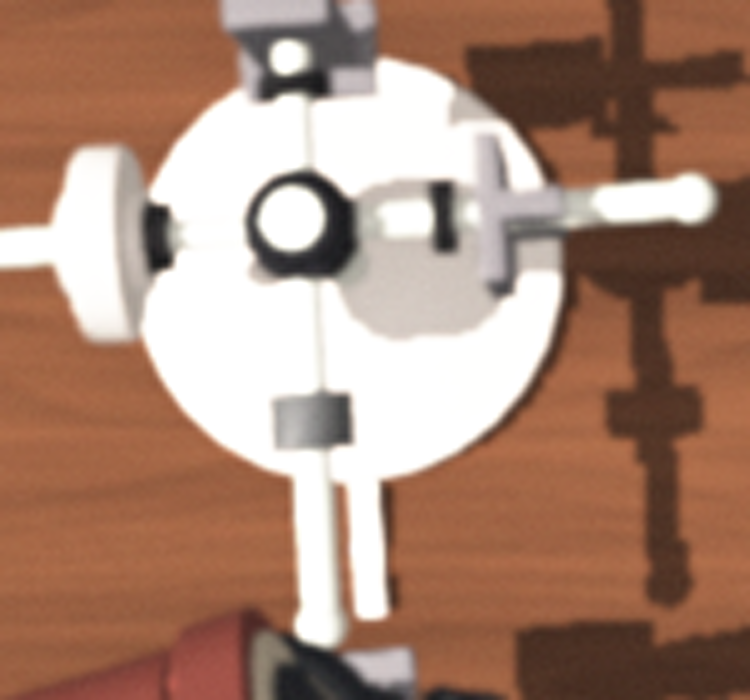

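Request:
play_rows(targets=[{"rx": 0,"ry": 0,"rz": 0,"tx": 4,"ty": 0,"tz": 0,"jaw": 255},{"rx": 0,"ry": 0,"rz": 0,"tx": 4,"ty": 0,"tz": 0,"jaw": 255},{"rx": 0,"ry": 0,"rz": 0,"tx": 4,"ty": 0,"tz": 0,"jaw": 255},{"rx": 0,"ry": 0,"rz": 0,"tx": 3,"ty": 0,"tz": 0,"jaw": 255},{"rx": 0,"ry": 0,"rz": 0,"tx": 2,"ty": 0,"tz": 0,"jaw": 255}])

```text
time_s: 17.05
tool_pos: [0.4385, 0.1199, 0.1674]
orientation: [0.999, 0.036, 0.0, -0.0]
force: [0.2, -0.6, -1.5]
gripper_width: 0.035
```

```bash
python3 - <<'E'
from plan import *
rows([],jaw=255)
t=get_image('side');cv2.imwrite('pics/s12f.png',t);crop(t,320,200,120,110,5,'pics/s12.png')
o,p,y,r=state()
c=p-[0,0,.0265]
print(proj('side',[c]),'crop',(proj('side',[c])[0]-[320,200])*5)
E
```

```text
t 17.05 p [0.4385 0.1199 0.1674] yaw -85.83 tilt [ 1.e-04  1.e-04 -1.e+00] f [ 0.2  -0.64 -1.46] w 35.0
[[402.55938532 268.00600728]] crop [412.79692661 340.03003641]
```

View pics/s12.png

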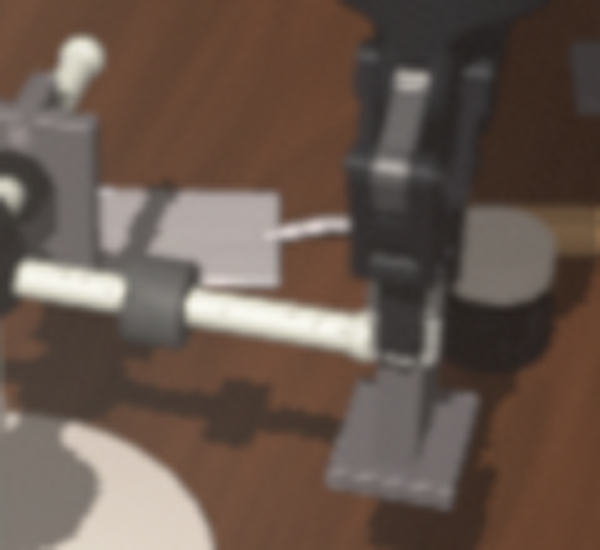

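Request:
play_rows(targets=[{"rx": 0,"ry": 0,"rz": 0,"tx": 3,"ty": 0,"tz": 0,"jaw": 255},{"rx": 0,"ry": 0,"rz": 0,"tx": 3,"ty": 0,"tz": 0,"jaw": 255},{"rx": 0,"ry": 0,"rz": 0,"tx": 3,"ty": 0,"tz": 0,"jaw": 255},{"rx": 0,"ry": 0,"rz": 0,"tx": 3,"ty": 0,"tz": 0,"jaw": 255},{"rx": 0,"ry": 0,"rz": 0,"tx": 3,"ty": 0,"tz": 0,"jaw": 255}])

```text
time_s: 17.73
tool_pos: [0.4534, 0.121, 0.1673]
orientation: [0.999, 0.036, -0.0, -0.0]
force: [0.0, 0.1, -0.5]
gripper_width: 0.0351
```

Request:
play_rows(targets=[{"rx": 0,"ry": 0,"rz": 0,"tx": 3,"ty": 0,"tz": 0,"jaw": 255},{"rx": 0,"ry": 0,"rz": 0,"tx": 3,"ty": 0,"tz": 0,"jaw": 255},{"rx": 0,"ry": 0,"rz": 0,"tx": 3,"ty": 0,"tz": 0,"jaw": 255},{"rx": 0,"ry": 0,"rz": 0,"tx": 3,"ty": 0,"tz": 0,"jaw": 255},{"rx": 0,"ry": 0,"rz": 0,"tx": 3,"ty": 0,"tz": 0,"jaw": 255}])

```text
time_s: 18.35
tool_pos: [0.4684, 0.1221, 0.1673]
orientation: [0.999, 0.036, -0.0, -0.0]
force: [-0.0, 0.1, -1.0]
gripper_width: 0.0354
```

```bash
python3 - <<'E'
from plan import *
rows([],jaw=255)
t=get_image('side');cv2.imwrite('pics/s13f.png',t);crop(t,320,200,120,110,5,'pics/s13.png')
t=get_image('top');cv2.imwrite('pics/t13f.png',t);crop(t,190,160,160,140,4.5,'pics/t13.png')
E
```

```text
t 18.35 p [0.4684 0.1221 0.1673] yaw -85.83 tilt [-0.e+00  1.e-04 -1.e+00] f [-0.01  0.14 -1.03] w 35.4
```

View pics/s13.png

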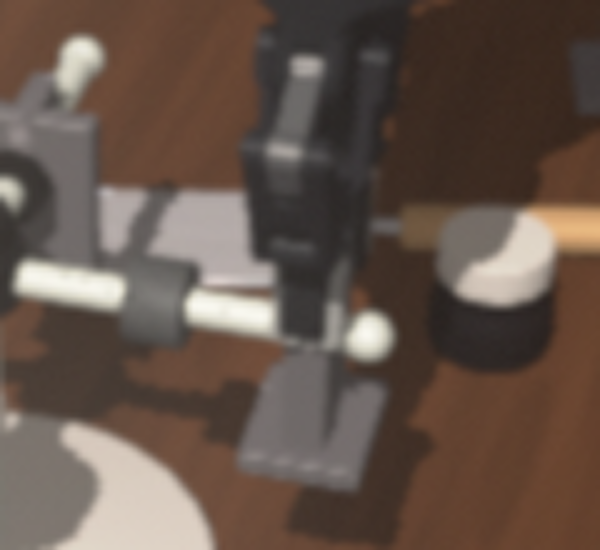

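View pics/t13.png

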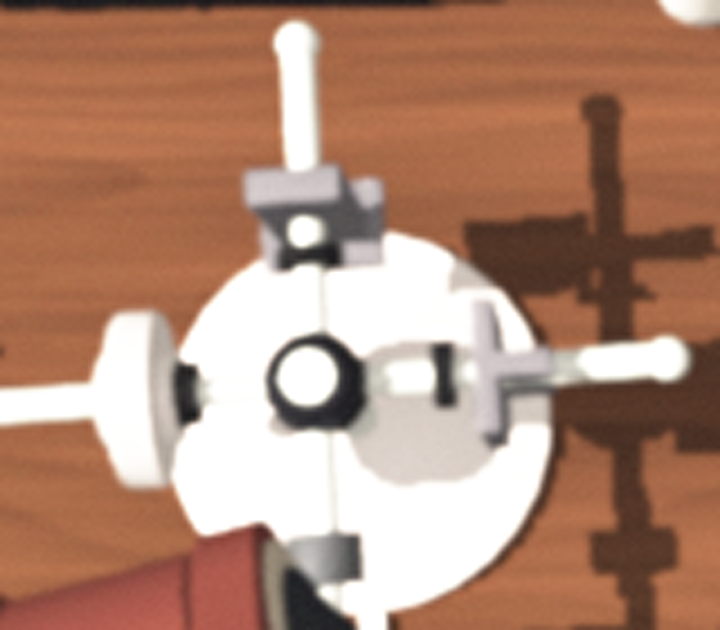

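Request:
play_rows(targets=[{"rx": 0,"ry": 0,"rz": 0,"tx": 4,"ty": 0,"tz": 0,"jaw": 255},{"rx": 0,"ry": 0,"rz": 0,"tx": 4,"ty": 0,"tz": 0,"jaw": 255},{"rx": 0,"ry": 0,"rz": 0,"tx": 4,"ty": 0,"tz": 0,"jaw": 255},{"rx": 0,"ry": 0,"rz": 0,"tx": 4,"ty": 0,"tz": 0,"jaw": 255},{"rx": 0,"ry": 0,"rz": 0,"tx": 4,"ty": 0,"tz": 0,"jaw": 255}])

```text
time_s: 19.08
tool_pos: [0.4884, 0.1236, 0.1673]
orientation: [0.999, 0.036, -0.0, -0.0]
force: [-0.9, -0.4, -1.0]
gripper_width: 0.0351
```

Request:
play_rows(targets=[{"rx": 0,"ry": 0,"rz": 0,"tx": 2,"ty": 0,"tz": 0,"jaw": 255},{"rx": 0,"ry": 0,"rz": 0,"tx": 1,"ty": 0,"tz": 0,"jaw": 255},{"rx": 0,"ry": 0,"rz": 0,"tx": 1,"ty": 0,"tz": 0,"jaw": 255},{"rx": 0,"ry": 0,"rz": 0,"tx": 1,"ty": 0,"tz": 0,"jaw": 255},{"rx": 0,"ry": 0,"rz": 0,"tx": 1,"ty": 0,"tz": 0,"jaw": 255}])

```text
time_s: 19.7
tool_pos: [0.4941, 0.124, 0.1673]
orientation: [0.999, 0.036, -0.0, -0.0]
force: [0.1, -0.9, -1.0]
gripper_width: 0.0352
```

Request:
play_rows(targets=[{"rx": 0,"ry": 0,"rz": 0,"tx": 1,"ty": 0,"tz": 0,"jaw": 255},{"rx": 0,"ry": 0,"rz": 0,"tx": 1,"ty": 0,"tz": 0,"jaw": 255},{"rx": 0,"ry": 0,"rz": 0,"tx": 1,"ty": 0,"tz": 0,"jaw": 255},{"rx": 0,"ry": 0,"rz": 0,"tx": 1,"ty": 0,"tz": 0,"jaw": 255},{"rx": 0,"ry": 0,"rz": 0,"tx": 1,"ty": 0,"tz": 0,"jaw": 255}])

```text
time_s: 20.32
tool_pos: [0.4992, 0.1244, 0.1673]
orientation: [0.999, 0.036, -0.0, -0.0]
force: [1.0, 0.5, -0.5]
gripper_width: 0.0351
```

Request:
play_rows(targets=[{"rx": 0,"ry": 0,"rz": 0,"tx": 0.8,"ty": 0,"tz": 0,"jaw": 255},{"rx": 0,"ry": 0,"rz": 0,"tx": 0.8,"ty": 0,"tz": 0,"jaw": 255},{"rx": 0,"ry": 0,"rz": 0,"tx": 0.8,"ty": 0,"tz": 0,"jaw": 255},{"rx": 0,"ry": 0,"rz": 0,"tx": 0.8,"ty": 0,"tz": 0,"jaw": 255},{"rx": 0,"ry": 0,"rz": 0,"tx": 0.8,"ty": 0,"tz": 0,"jaw": 255}])

```text
time_s: 20.95
tool_pos: [0.5031, 0.1247, 0.1673]
orientation: [0.999, 0.036, -0.0, -0.0]
force: [0.0, 0.4, -1.2]
gripper_width: 0.0353
```

```bash
python3 - <<'E'
from plan import *
rows([],jaw=255)
t=get_image('side');cv2.imwrite('pics/s14f.png',t);crop(t,300,190,120,110,5,'pics/s14.png')
E
```

```text
t 20.95 p [0.5031 0.1247 0.1673] yaw -85.82 tilt [-1.e-04  1.e-04 -1.e+00] f [ 0.03  0.36 -1.23] w 35.3
```

View pics/s14.png

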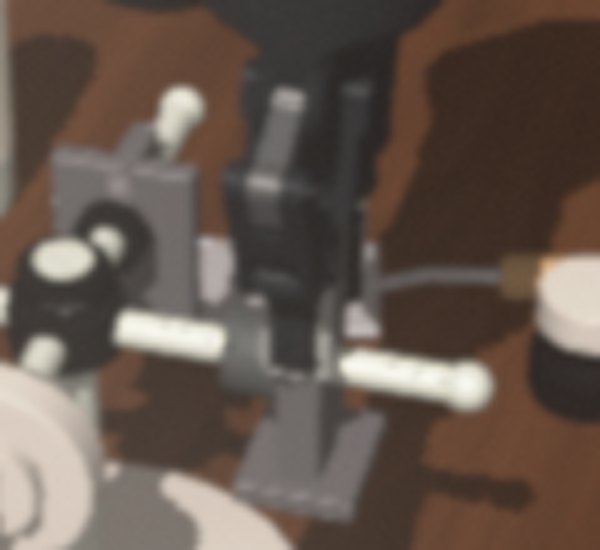

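Request:
play_rows(targets=[{"rx": 0,"ry": 0,"rz": 0,"tx": 0.8,"ty": 0,"tz": 0,"jaw": 255},{"rx": 0,"ry": 0,"rz": 0,"tx": 0.8,"ty": 0,"tz": 0,"jaw": 255},{"rx": 0,"ry": 0,"rz": 0,"tx": 0.8,"ty": 0,"tz": 0,"jaw": 255},{"rx": 0,"ry": 0,"rz": 0,"tx": 0.8,"ty": 0,"tz": 0,"jaw": 255},{"rx": 0,"ry": 0,"rz": 0,"tx": 0.8,"ty": 0,"tz": 0,"jaw": 255}])

```text
time_s: 21.62
tool_pos: [0.5063, 0.1248, 0.167]
orientation: [0.999, 0.036, -0.001, 0.0]
force: [-3.9, 0.5, -0.7]
gripper_width: 0.0347
```

Request:
play_rows(targets=[{"rx": 0,"ry": 0,"rz": 0,"tx": 0.6,"ty": 0,"tz": 0,"jaw": 255},{"rx": 0,"ry": 0,"rz": 0,"tx": 0.6,"ty": 0,"tz": 0,"jaw": 255},{"rx": 0,"ry": 0,"rz": 0,"tx": 0.6,"ty": 0,"tz": 0,"jaw": 255},{"rx": 0,"ry": 0,"rz": 0,"tx": 0.6,"ty": 0,"tz": 0,"jaw": 255},{"rx": 0,"ry": 0,"rz": 0,"tx": 0.6,"ty": 0,"tz": 0,"jaw": 255}])

```text
time_s: 22.25
tool_pos: [0.5098, 0.1251, 0.1671]
orientation: [0.999, 0.036, -0.0, 0.0]
force: [-4.7, -1.4, -2.5]
gripper_width: 0.0352
```

Request:
play_rows(targets=[{"rx": 0,"ry": 0,"rz": 0,"tx": 0.4,"ty": 0,"tz": 0,"jaw": 255},{"rx": 0,"ry": 0,"rz": 0,"tx": 0.4,"ty": 0,"tz": 0,"jaw": 255},{"rx": 0,"ry": 0,"rz": 0,"tx": 0.4,"ty": 0,"tz": 0,"jaw": 255},{"rx": 0,"ry": 0,"rz": 0,"tx": 0.4,"ty": 0,"tz": 0,"jaw": 255},{"rx": 0,"ry": 0,"rz": 0,"tx": 0.4,"ty": 0,"tz": 0,"jaw": 255}])

```text
time_s: 22.88
tool_pos: [0.5121, 0.1253, 0.1673]
orientation: [0.999, 0.036, -0.0, -0.0]
force: [-4.0, -0.5, -2.6]
gripper_width: 0.0349
```

Request:
play_rows(targets=[{"rx": 0,"ry": 0,"rz": 0,"tx": 0.4,"ty": 0,"tz": 0,"jaw": 255},{"rx": 0,"ry": 0,"rz": 0,"tx": 0.4,"ty": 0,"tz": 0,"jaw": 255},{"rx": 0,"ry": 0,"rz": 0,"tx": 0.4,"ty": 0,"tz": 0,"jaw": 255},{"rx": 0,"ry": 0,"rz": 0,"tx": 0.4,"ty": 0,"tz": 0,"jaw": 255},{"rx": 0,"ry": 0,"rz": 0,"tx": 0.4,"ty": 0,"tz": 0,"jaw": 255}])

```text
time_s: 23.5
tool_pos: [0.5141, 0.1254, 0.1673]
orientation: [0.999, 0.036, -0.0, -0.0]
force: [-3.5, -0.2, -2.8]
gripper_width: 0.035
```

Request:
play_rows(targets=[{"rx": 0,"ry": 0,"rz": 0,"tx": 0.5,"ty": 0,"tz": 0,"jaw": 255},{"rx": 0,"ry": 0,"rz": 0,"tx": 0.5,"ty": 0,"tz": 0,"jaw": 255},{"rx": 0,"ry": 0,"rz": 0,"tx": 0.5,"ty": 0,"tz": 0,"jaw": 255},{"rx": 0,"ry": 0,"rz": 0,"tx": 0.4,"ty": 0,"tz": 0,"jaw": 255},{"rx": 0,"ry": 0,"rz": 0,"tx": 0.4,"ty": 0,"tz": 0,"jaw": 255}])

```text
time_s: 24.12
tool_pos: [0.5155, 0.1255, 0.1673]
orientation: [0.999, 0.036, -0.001, 0.0]
force: [-6.1, -1.4, -0.1]
gripper_width: 0.035
```

Request:
play_rows(targets=[{"rx": 0,"ry": 0,"rz": 0,"tx": 0.3,"ty": 0,"tz": 0,"jaw": 255},{"rx": 0,"ry": 0,"rz": 0,"tx": 0.3,"ty": 0,"tz": 0,"jaw": 255},{"rx": 0,"ry": 0,"rz": 0,"tx": 0.3,"ty": 0,"tz": 0,"jaw": 255},{"rx": 0,"ry": 0,"rz": 0,"tx": 0,"ty": 0,"tz": 0,"jaw": 255},{"rx": 0,"ry": 0,"rz": 0,"tx": 0,"ty": 0,"tz": 0,"jaw": 255}])

```text
time_s: 24.75
tool_pos: [0.5155, 0.1255, 0.1673]
orientation: [0.999, 0.037, -0.002, 0.0]
force: [-7.1, -0.3, 0.3]
gripper_width: 0.0352
```

Request:
play_rows(targets=[{"rx": 0,"ry": 0,"rz": 0,"tx": 0.4,"ty": 0,"tz": 0,"jaw": 255},{"rx": 0,"ry": 0,"rz": 0,"tx": 0.4,"ty": 0,"tz": 0,"jaw": 255},{"rx": 0,"ry": 0,"rz": 0,"tx": 0.4,"ty": 0,"tz": 0,"jaw": 255},{"rx": 0,"ry": 0,"rz": 0,"tx": 0,"ty": 0,"tz": 0,"jaw": 255},{"rx": 0,"ry": 0,"rz": 0,"tx": 0,"ty": 0,"tz": 0,"jaw": 255}])

```text
time_s: 25.38
tool_pos: [0.5156, 0.1255, 0.1673]
orientation: [0.999, 0.037, -0.003, 0.0]
force: [-8.8, -1.2, 1.8]
gripper_width: 0.0351
```

```bash
python3 - <<'E'
from plan import *
for i in range(4):
  o,p,y,r=state();print(p.round(5),r.apply([0,0,1]).round(4),o['force'].round(2),o['ft_torque'].round(2))
t=get_image('side');cv2.imwrite('pics/s15f.png',t);crop(t,290,190,120,110,5,'pics/s15.png')
E
```

```text
[0.51561 0.12548 0.16728] [-6.5e-03 -9.0e-04 -1.0e+00] [-8.78 -1.16  1.8 ] [-0.24  2.02 -0.04]
[0.51561 0.12548 0.16728] [-6.5e-03 -9.0e-04 -1.0e+00] [-8.78 -1.16  1.8 ] [-0.24  2.02 -0.04]
[0.51561 0.12548 0.16728] [-6.5e-03 -9.0e-04 -1.0e+00] [-8.78 -1.16  1.8 ] [-0.24  2.02 -0.04]
[0.51561 0.12548 0.16728] [-6.5e-03 -9.0e-04 -1.0e+00] [-8.78 -1.16  1.8 ] [-0.24  2.02 -0.04]
```

View pics/s15.png

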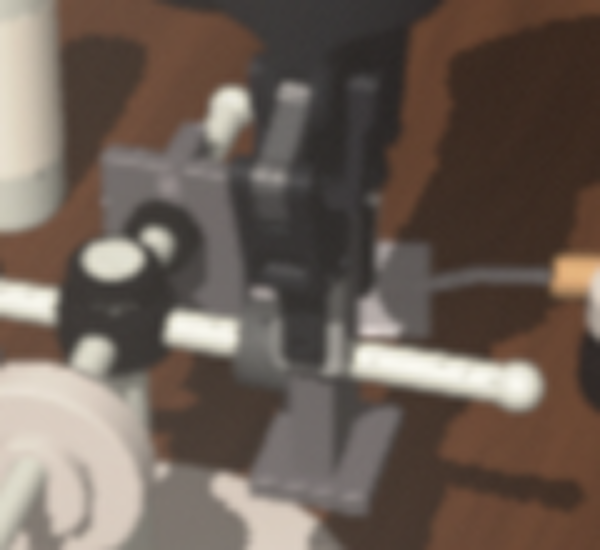

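Request:
play_rows(targets=[{"rx": 0,"ry": 0,"rz": 0,"tx": 0.5,"ty": 0,"tz": 0,"jaw": 255},{"rx": 0,"ry": 0,"rz": 0,"tx": 0.5,"ty": 0,"tz": 0,"jaw": 255},{"rx": 0,"ry": 0,"rz": 0,"tx": 0.5,"ty": 0,"tz": 0,"jaw": 255},{"rx": 0,"ry": 0,"rz": 0,"tx": 0.5,"ty": 0,"tz": 0,"jaw": 255},{"rx": 0,"ry": 0,"rz": 0,"tx": 0,"ty": 0,"tz": 0,"jaw": 255}])

```text
time_s: 26.05
tool_pos: [0.5158, 0.1255, 0.1673]
orientation: [0.999, 0.037, -0.005, 0.001]
force: [-13.1, -1.0, 5.6]
gripper_width: 0.0351
```

Request:
play_rows(targets=[{"rx": 0,"ry": 0,"rz": 0,"tx": 0.5,"ty": 0,"tz": 0,"jaw": 255},{"rx": 0,"ry": 0,"rz": 0,"tx": 0.4,"ty": 0,"tz": 0,"jaw": 255},{"rx": 0,"ry": 0,"rz": 0,"tx": 0,"ty": 0,"tz": 0,"jaw": 255},{"rx": 0,"ry": 0,"rz": 0,"tx": 0,"ty": 0,"tz": 0,"jaw": 255},{"rx": 0,"ry": 0,"rz": 0,"tx": 0,"ty": 0,"tz": 0,"jaw": 255}])

```text
time_s: 26.68
tool_pos: [0.5158, 0.1255, 0.1673]
orientation: [0.999, 0.037, -0.006, 0.001]
force: [-13.8, -0.9, 7.4]
gripper_width: 0.0354
```

Request:
play_rows(targets=[{"rx": 0,"ry": 0,"rz": 0,"tx": 0,"ty": 0,"tz": 0,"jaw": 255},{"rx": 0,"ry": 0,"rz": 0,"tx": 0,"ty": 0,"tz": 0,"jaw": 255},{"rx": 0,"ry": 0,"rz": 0,"tx": 0,"ty": 0,"tz": 0,"jaw": 255},{"rx": 0,"ry": 0,"rz": 0,"tx": 0,"ty": 0,"tz": 0,"jaw": 255},{"rx": 0,"ry": 0,"rz": 0,"tx": 0,"ty": 0,"tz": 0,"jaw": 255}])

```text
time_s: 27.3
tool_pos: [0.5158, 0.1255, 0.1672]
orientation: [0.999, 0.037, -0.006, 0.001]
force: [-14.2, -1.6, 6.6]
gripper_width: 0.0349
```

```bash
python3 - <<'E'
from plan import *
o,p,y,r=state();print(p.round(5),y,r.apply([0,0,1]).round(4),o['force'].round(2),o['ft_torque'].round(2))
t=get_image('side');cv2.imwrite('pics/s16f.png',t);crop(t,290,190,120,110,5,'pics/s16.png')
E
```

```text
[0.51583 0.12553 0.16725] -85.7937307928145 [-0.0125 -0.0017 -0.9999] [-14.17  -1.56   6.58] [-0.3   3.1  -0.07]
```

View pics/s16.png

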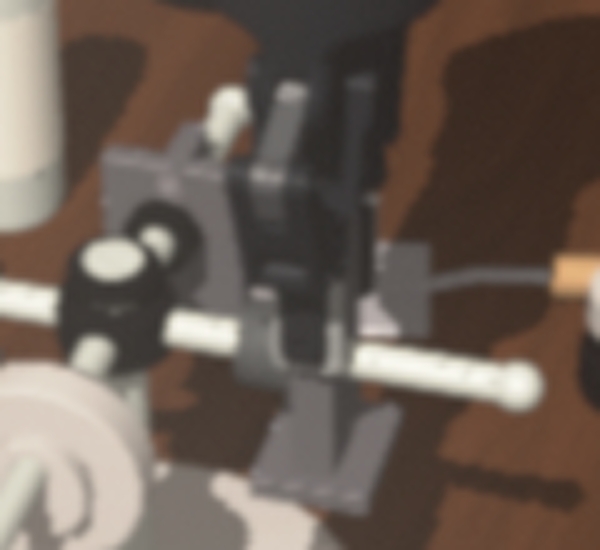

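Request:
play_rows(targets=[{"rx": 0,"ry": 0,"rz": 0,"tx": -1,"ty": 0,"tz": 0,"jaw": 255},{"rx": 0,"ry": 0,"rz": 0,"tx": -1,"ty": 0,"tz": 0,"jaw": 255},{"rx": 0,"ry": 0,"rz": 0,"tx": -1,"ty": 0,"tz": 0,"jaw": 255},{"rx": 0,"ry": 0,"rz": 0,"tx": -1,"ty": 0,"tz": 0,"jaw": 255},{"rx": 0,"ry": 0,"rz": 0,"tx": -0.6,"ty": 0,"tz": 0,"jaw": 255}])

```text
time_s: 27.98
tool_pos: [0.5155, 0.1255, 0.1673]
orientation: [0.999, 0.036, -0.001, 0.0]
force: [-6.0, -1.2, -0.9]
gripper_width: 0.0351
```

```bash
python3 - <<'E'
from plan import *
o,p,y,r=state();print(p.round(5),y,r.apply([0,0,1]).round(4),o['force'].round(2),o['ft_torque'].round(2))
E
```

```text
[0.51549 0.12551 0.16734] -85.81706750834712 [-2.6e-03 -4.0e-04 -1.0e+00] [-5.98 -1.15 -0.93] [-0.16  1.26 -0.03]
```

Request:
play_rows(targets=[{"rx": 0,"ry": 0,"rz": 0,"tx": -0.5,"ty": 0,"tz": 0,"jaw": 255},{"rx": 0,"ry": 0,"rz": 0,"tx": -0.3,"ty": 0,"tz": 1,"jaw": 255},{"rx": 0,"ry": 0,"rz": 0,"tx": 0,"ty": 0,"tz": 1,"jaw": 255},{"rx": 0,"ry": 0,"rz": 0,"tx": 0,"ty": 0,"tz": 1,"jaw": 255},{"rx": 0,"ry": 0,"rz": 0,"tx": 0,"ty": 0,"tz": 0,"jaw": 255}])

```text
time_s: 28.6
tool_pos: [0.5154, 0.1257, 0.165]
orientation: [0.999, 0.037, -0.0, -0.0]
force: [-5.6, -0.6, 1.8]
gripper_width: 0.0352
```

Request:
play_rows(targets=[{"rx": 0,"ry": 0,"rz": 0,"tx": -0.4,"ty": 0,"tz": 0.3,"jaw": 255},{"rx": 0,"ry": 0,"rz": 0,"tx": -0.4,"ty": 0,"tz": 0.3,"jaw": 255},{"rx": 0,"ry": 0,"rz": 0,"tx": 0,"ty": 0,"tz": 0.3,"jaw": 255},{"rx": 0,"ry": 0,"rz": 0,"tx": 0,"ty": 0,"tz": 0,"jaw": 255},{"rx": 0,"ry": 0,"rz": 0,"tx": 0,"ty": 0,"tz": 0,"jaw": 255}])

```text
time_s: 29.22
tool_pos: [0.5154, 0.1257, 0.1643]
orientation: [0.999, 0.036, 0.0, -0.0]
force: [-4.9, -1.1, 1.3]
gripper_width: 0.0354
```

Request:
play_rows(targets=[{"rx": 0,"ry": 0,"rz": 0,"tx": -0.4,"ty": 0,"tz": 0.4,"jaw": 255},{"rx": 0,"ry": 0,"rz": 0,"tx": -0.4,"ty": 0,"tz": 0.4,"jaw": 255},{"rx": 0,"ry": 0,"rz": 0,"tx": 0,"ty": 0,"tz": 0.2,"jaw": 255},{"rx": 0,"ry": 0,"rz": 0,"tx": 0,"ty": 0,"tz": 0,"jaw": 255},{"rx": 0,"ry": 0,"rz": 0,"tx": 0,"ty": 0,"tz": 0,"jaw": 255}])

```text
time_s: 29.85
tool_pos: [0.5152, 0.1257, 0.1627]
orientation: [0.999, 0.036, 0.001, -0.0]
force: [-2.6, 1.3, 0.2]
gripper_width: 0.0349
```

```bash
python3 - <<'E'
from plan import *
o,p,y,r=state();print(p.round(5),y,r.apply([0,0,1]).round(4),o['force'].round(2),o['ft_torque'].round(2))
E
```

```text
[0.51523 0.1257  0.16268] -85.82522306303835 [ 2.e-03  6.e-04 -1.e+00] [-2.62  1.34  0.2 ] [-0.    0.51 -0.02]
```

Request:
play_rows(targets=[{"rx": 0,"ry": 0,"rz": 0,"tx": 0,"ty": 0,"tz": 0,"jaw": 140},{"rx": 0,"ry": 0,"rz": 0,"tx": 0,"ty": 0,"tz": 0,"jaw": 130},{"rx": 0,"ry": 0,"rz": 0,"tx": 0,"ty": 0,"tz": 0,"jaw": 120},{"rx": 0,"ry": 0,"rz": 0,"tx": 0,"ty": 0,"tz": 0,"jaw": 105},{"rx": 0,"ry": 0,"rz": 0,"tx": 0,"ty": 0,"tz": 0,"jaw": 105}])

```text
time_s: 30.48
tool_pos: [0.5145, 0.1255, 0.1625]
orientation: [0.999, 0.036, 0.0, -0.0]
force: [-0.6, 0.4, -0.3]
gripper_width: 0.0505
```

```bash
python3 - <<'E'
from plan import *
o,p,y,r=state();print(p.round(5),y,o['force'].round(2),o['gripper_width'])
t=get_image('side');cv2.imwrite('pics/s17f.png',t);crop(t,290,190,120,110,5,'pics/s17.png')
E
```

```text
[0.51445 0.12548 0.16245] -85.82558660414061 [-0.6   0.36 -0.25] 0.05047185011955226
```

View pics/s17.png

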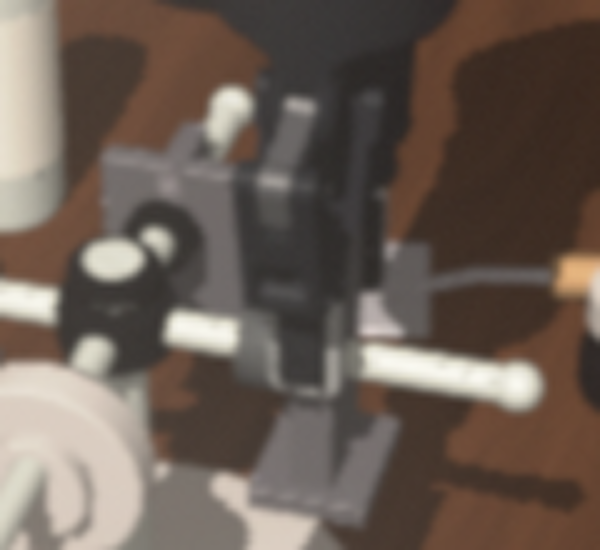

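Released cleanly, block hanging against the sleeve. Lifting straight up.

Request:
play_rows(targets=[{"rx": 0,"ry": 0,"rz": 0,"tx": 0,"ty": 0,"tz": -5,"jaw": 105},{"rx": 0,"ry": 0,"rz": 0,"tx": 0,"ty": 0,"tz": -10,"jaw": 105},{"rx": 0,"ry": 0,"rz": 0,"tx": 0,"ty": 0,"tz": -20,"jaw": 105},{"rx": 0,"ry": 0,"rz": 0,"tx": 0,"ty": 0,"tz": -30,"jaw": 105},{"rx": 0,"ry": 0,"rz": 0,"tx": 0,"ty": 0,"tz": -40,"jaw": 105}])

```text
time_s: 31.15
tool_pos: [0.5139, 0.1253, 0.2685]
orientation: [0.999, 0.036, -0.001, 0.0]
force: [0.2, -0.5, -0.5]
gripper_width: 0.0504
```

Request:
play_rows(targets=[{"rx": 0,"ry": 0,"rz": 0,"tx": 0,"ty": 40,"tz": -10,"jaw": 105},{"rx": 0,"ry": 0,"rz": 0,"tx": 0,"ty": 40,"tz": 0,"jaw": 105},{"rx": 0,"ry": 0,"rz": 0,"tx": 0,"ty": 40,"tz": 0,"jaw": 105},{"rx": 0,"ry": 0,"rz": 0,"tx": 0,"ty": 40,"tz": 0,"jaw": 105},{"rx": 0,"ry": 0,"rz": 0,"tx": 0,"ty": 40,"tz": 0,"jaw": 105}])

```text
time_s: 31.78
tool_pos: [0.529, -0.0753, 0.2784]
orientation: [0.999, 0.036, 0.001, -0.0]
force: [0.7, 0.1, -0.6]
gripper_width: 0.0504
```

```bash
python3 - <<'E'
from plan import *
o,p,y,r=state();print(o['time_s'],p.round(5))
t=get_image('side');cv2.imwrite('pics/s18f.png',t);crop(t,230,170,200,170,4,'pics/s18.png')
t=get_image('top');cv2.imwrite('pics/t18f.png',t);crop(t,170,160,190,170,3.5,'pics/t18.png')
E
```

```text
31.775 [ 0.52901 -0.07528  0.27839]
```

View pics/s18.png

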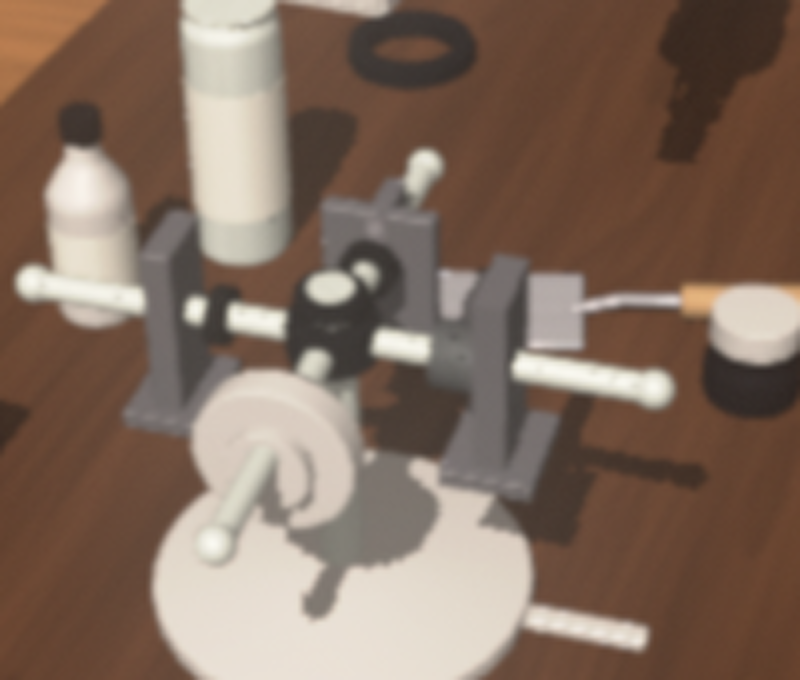

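View pics/t18.png

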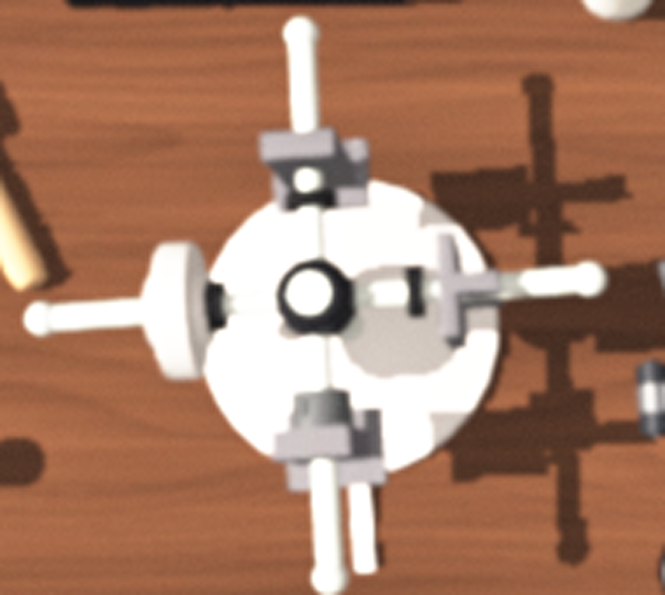

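View pics/t18f.png

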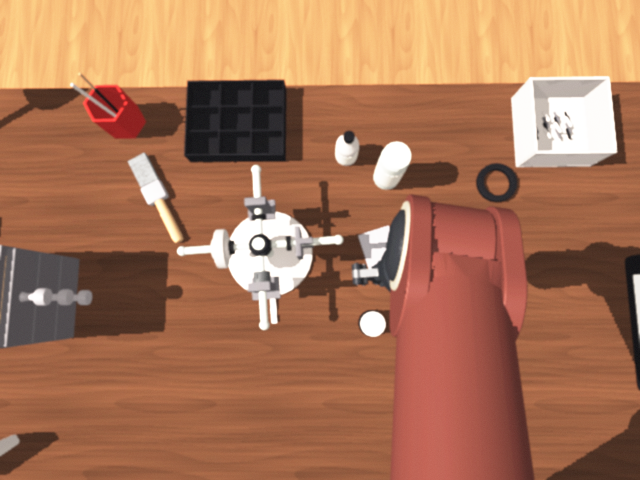

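```bash
python3 -c "
from cell import job
print(job.finish_job())"
```

```text
the job is handed in; nothing more can be done
None
```

The bearing block with the hole is hanging on the empty branch, foot down against the sleeve, with the branch over the pointer. I handed the job in at about 32 s of the 72 s allowed.

- **Turning the tree:** I pushed the branch round with the open fingers either side of it, at about 2 N. After the turn it measured -176.05° against the pointer's -175.83°, and the branch tips sat at the same pixels after the hang.
- **Picking the block:** A picture taken after lifting showed the hole, so it was the right block and not the blank. It went over the ball at the branch end with no contact force I could see.
- **Pressing the sleeve:** The block slid the sleeve about 11 mm at roughly 4 N until it stopped hard. I held it there for more than 0.6 s at 13–14 N along the branch, a little under the 15 N (1.5 kg) asked for. The largest reading I saw was about 15.7 N in total.
- **Last checks:** The final pictures show the block against the sleeve and the gripper clear of everything. The things I could see have not moved. The arm hid the blank in the last top view, but it never went near it.

**What disagreed:** The sideways position of the branch differed by about 1 mm between the camera and the finger contact. I used the contact value, which is within the stated calibration error.

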